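# Reverse the hold-down arm of a sloping specimen stage

### The arm

A 6-joint arm with a two-finger parallel gripper is mounted at the origin on a cart in front of the work surface, level with it; the furniture and walls round the work are solid. World frame = base frame: x ahead of the robot, y to its left, z up, the work surface at z = 0. Lengths are in mm, angles in rad, forces in N, time in s.
With the tool pointing down it reaches from about 300 to 950 mm from the base axis. Payload 3.1 kg.
Tool frame: the origin (TCP) lies midway between the tips of the shut fingers; the grasp point (between the pads) lies 19 mm behind it; z points along the fingers, y is the line along which they close (so a half turn about z gives the same grasp; the last joint's range is limited). The gripper opens to 85 mm and grips with 20 to 120 N. Pads are 22 mm wide; open, the fingers measure 114 mm over their backs; the gripper's body (76 mm by 85 mm) begins 54 mm behind the grasp point. The pads swing forward as they close: fully open they stand 13 mm farther back than shut.
Start: joints at [-1.331, 0.308, 1.634, -0, 1.2, -0.07], TCP at [190.516, -595.261, 231.272] pointing down, gripper open.
Joint ranges: [-3.06, 3.06], [-0.79, 1.96], [0.05, 2.63], [-1.19, 4.34], [0.05, 2.64], [-2.94, 2.94]. Speed limits (rad/s): [2.79, 2.79, 3.14, 3.14, 3.14, 3.14].

### API

Orientations are given as a unit quaternion [x, y, z, w].
In Python, from bench import manip gives the robot as it stands.
- The arm moves only by the tool apply_moves, never from a script. Its argument "series" is a list of rows, each a list of 5 numbers: the closure, from -1 (fully open) to 1 (shut), then the shift along the tool's x, y, z in units of 25 mm (1.0 is 25 mm), then the turn about the tool's z in units of 8 degrees (1.0 is 8 degrees). In form: [[jaw, x, y, z, twist], ...]. A call has 1 to 12 rows; each row is the pose to reach, as a shift and turn from the pose commanded when the call began, along the tool's axes at that moment; what a row does not reach only later rows make up. A row lasts 1/10 s, in which the tool goes at most 50 mm and 8.59 degrees, less where a joint would pass 70% of its speed; a pose out of reach is approached as far as the arm can. A call with a gripper value outside its range is refused whole. The fingers move at their own pace and stop on an object; "newtons" is the grip in N (left out, the last holds). Time passes only in rows, so rows that repeat a pose let the fingers close. It gives the time, the measured TCP pose, the force, the opening and the grip force at its end, in the units of the state.
- manip.read_state(): the state, without advancing time (a new reading comes with each control period).
- manip.capture(name): name is "scene" or "top"; returns a dict with "frame" (384x512x3 uint8, red, green, blue), "fx", "fy", "cx", "cy" (pixels), "rvec" (rotation vector, rad) and "tvec" (3), from world to camera coordinates, as OpenCV has them. Camera axes: x right, y down, z forward; pixel columns grow to the right and rows downward; lengths in mm; the calibration is good to about 2 mm. A picture is of the moment at which its call begins. There is no depth.
- manip.close_job(): hands the job in; it is judged then, once.
The state is a dict: "t": time; "joint_pos": joint angles; "qd": joint speeds; "tau": joint torques, N m; "tool_pos": TCP position; "ee_rot": TCP orientation; "force": force on the tool from outside, world axes, zero at the start; "moment": the same for the moment, N m; "width": opening from 0.0 (shut) to 1.0 (fully open); "gripper_force": force on a finger pad.
Only numpy, scipy, OpenCV 4.12 (cv2) and the standard library are available. Lean on these libraries where they do the work, as an engineer would, in place of code of your own. Each camera call takes 0.05 s, during which the arm holds its last target. There are 200 camera calls.

### The job

The sloping specimen stage is set up for dishes and the next job is tubes. Swing the catch aside, lift the hold-down arm off its pivot pin, turn it end for end and refit it fully home on the pin, so that its forked end lies over the tube rails and its other half lies down on the rest between the two dowels; then swing the catch fully back, straight across the arm. Leave the other things on the bench undisturbed.

Things in the scene. Friction and masses are not known exactly. Their poses are not given: they have to be found in the camera images.
- stage: the whole fixed stage: grey foot 140 x 196 x 14 mm standing on rubber feet, front hinge, two dark rear stays with black locking knobs. Origin under the middle of the foot, on the bench; its x axis points from the low front edge to the high rear edge, y to the left as seen from the front, z up. It does not move.
- sloping_face: dark metal face of the stage, 126 mm up the slope x 170 mm wide, leaning back 25 degrees from level (low edge in front). Origin: middle of its upper surface, 64 mm above the bench; x up the slope, y level to the left, z square off the face (25 degrees from vertical, leaning to the front). 'Face (a, b)' below means x, y in this frame in mm; 'off the face' is along its z.
- pin_seat (a point): shoulder at the foot of the pivot pin, face (0, 0), 28 mm off the face, on top of a steel pillar 26 mm across (34 mm over its lowest 5 mm). The arm's underside rests here when fully home.
- pin_tip (a point): tip of the steel pivot pin, face (0, 0), 60 mm off the face. The pin is 12 mm across, stands 32 mm above the shoulder square to the face, and tapers to 5 mm over its last 7 mm. It does not turn.
- rest (a point): middle of the top of the rest at face (0, 40), 28 mm off the face: a block 44 mm (x) by 12 mm (y) on which the arm's bar lies, between two domed dowel pins 7 mm across at x = +-15.5 mm (24 mm clear between them, tops 38 mm off the face). The dowels stop the arm from being turned round on the pin.
- fork_place (a point): face (0, -60), 28 mm off the face: where the middle of the forked end's underside must come to lie, over the two white tube rails. Rails 4 mm thick, 16 mm high, 18 mm apart on centres, running up the slope from x = -30 to +34 mm, with a stop 18 mm high at the low end.
- holding_arm: loose hold-down arm, plain aluminium, 0.1 to 0.16 kg, 147 mm long. Origin on the axis of its bore at its underside; y along the arm to the forked end, z out of its upper side. Bar 20 mm wide, 10 mm high, to y = +-48 mm. It starts home on the pin, axes parallel to the face's within about 3 degrees: fork over the rest, round end over the rails. Raised 35 mm it is clear of pin and dowels.
- hub_mid (a point): middle of the arm's flat-sided hub, on the bore's axis, 18 mm above the arm's underside. The hub is 24 mm across the arm, 30 mm along it, 26 mm high from the underside, bored 14 mm right through. A good grasp: fingers up-slope and down-slope of the hub, tool square to the face; tips 19 mm beyond this point end 27 mm off the face, in free space.
- fork_end (a point): middle of the arm's forked end at its underside, 60 mm from the bore: 24 mm wide, two prongs 6 mm thick with an open 12 mm gap, from 46 to 74 mm along the arm.
- pad_end (a point): middle of the arm's other end at its underside, 60 mm from the bore: round, 26 mm across, with a black pad 22 mm across that reaches 6 mm below the underside.
- catch (a joint): angle of the steel catch, rad. 0 = its finger points straight down the slope, across the bar 3 mm above it, and keeps the arm on its pin (starts at 0 to 0.25). It grows as the free end swings to the left (clockwise seen from above); at 1.57 it is parallel to the arm and clear of it; stop at 2.0. Stays where it is left (friction 0.03 N m). Closed: below 0.3.
- catch_pivot (a point): pivot of the catch, face (28, 40), 41 mm off the face, on a post 14 mm across; the catch is a flat finger 12 mm wide, 4 mm thick, 42 mm long, turning parallel to the face, 41 to 45 mm off it.
- catch_knob (a point): middle of the top of the catch's round upright black knob, 12 mm across, 22 mm high, 45 to 67 mm off the face, 35 mm from the pivot. At angle q it stands at face (28 - 35 cos q, 40 + 35 sin q). To grip it keep the fingertips more than 45 mm off the face.
- dropper_bottle: bystander: amber dropper bottle, 41 mm across, 114 mm high, near the stage's front left corner. Origin under its middle.
- small_beaker: bystander: clear beaker, 62 mm across, 71 mm high, close in front of the stage, right of its middle. Origin under its middle.
- narrow_flask: bystander: glass flask with a long narrow neck, 60 mm across, 200 mm high, close to the left of the stage. Origin under its middle.
- buffer_bottle: bystander: squat bottle with a wide screw cap, 55 mm across, 102 mm high, behind and to the right of the stage. Origin under its middle.
- tube_rack: bystander: clear rack, 62 x 200 x 75 mm, with three capped tubes that stand 120 mm high, to the right. Origin under its middle.
- petri_dish: bystander: glass dish with lid, 93 mm across, 17 mm high, in front of the big pail. Origin under its middle.
- wash_bottle: bystander: wash bottle with bent spout, 68 x 126 x 242 mm, to the right. Origin under its middle.
- timer: bystander: small white timer, 18 x 50 x 55 mm, standing in front of the big pail. Origin under its middle.
- marker: bystander: black marker pen, 12 x 146 x 14 mm, lying along the bench's front edge on the right. Origin under its middle.

How it is judged:
By the outcome, as a careful person would: the job done as asked, in the order asked, and still so for the second after the job is handed in, with the robot touching nothing.
It also fails if it takes over 54 s, if anything falls off the work surface, if the arm or the gripper's body presses on something with over 40 N, if the wrist force passes 120 N, or if a joint passes its speed limit or range.

## Working session

There is one attempt and no reset: what is moved stays moved. The work goes in short steps, Python scripts to look and compute and a tool call to move; the robot and the scene stay as the last step left them, time stands still between calls to the robot, and variables do not carry over. Pictures are saved under pics/ and viewed, at most 10 in all, crops included, and the job is handed in when it is done.

Besides the shell and the picture viewer there is one more tool, called after "Call:" as name([rows], argument=value, ...), one row to a line, values as JSON. apply_moves: Moves the arm, as the interface text tells. Its arguments: {"type":"object","properties":{"series":{"type":"array"},"newtons":{"type":"number"}},"required":["series"]}

```bash
mkdir -p pics; ls; python3 - <<'E'
from bench import manip
import cv2,numpy as np
for n in("scene","top"):
    c=manip.capture(n)
    np.savez(n+"0.npz",**c)
    print(n,c["fx"],c["fy"],c["cx"],c["cy"],c["rvec"],c["tvec"])
    cv2.imwrite(f"pics/{n}0.png",cv2.resize(c["frame"][:,:,::-1],(800,600),interpolation=cv2.INTER_CUBIC))
s=manip.read_state()
print(s)
E
```

```text
pics
scene 491.48055024546846 491.48055024546846 256.8307762186829 200.46673455426807 [ 0.84153957 -2.40455123  1.28653792] [ 414.93686543  266.97197884 1354.68621669]
top 459.4166156861148 459.4166156861148 252.37862528270864 200.93288660835623 [ 2.19200198 -2.01423177  0.21085799] [ -42.23517202  534.92142014 1234.49414479]
{'t': 0.1, 'joint_pos': array([-1.33069914e+00,  3.08939397e-01,  1.63507744e+00,  1.68251143e-05,
        1.19967977e+00, -6.96931648e-02]), 'qd': array([ 0.00102421, -0.00180536, -0.00336371, -0.00050508, -0.00107843,
       -0.00043425]), 'tau': array([-6.35723904e-05, -4.16407514e+01, -2.77644074e+01, -1.24061526e-04,
        3.98959775e-03, -4.82080509e-06]), 'tool_pos': array([ 190.34100206, -594.52412168,  230.13987659]), 'ee_rot': array([ 9.88027633e-01,  1.54273425e-01, -8.17137553e-05, -1.04882570e-03]), 'force': array([ 0.9213758 , -0.23565184, -0.08722606]), 'moment': array([ 0.00345609, -0.0239836 ,  0.02102584]), 'gripper_force': 0.0, 'width': 1.0037686469546054}
```

View pics/scene0.png

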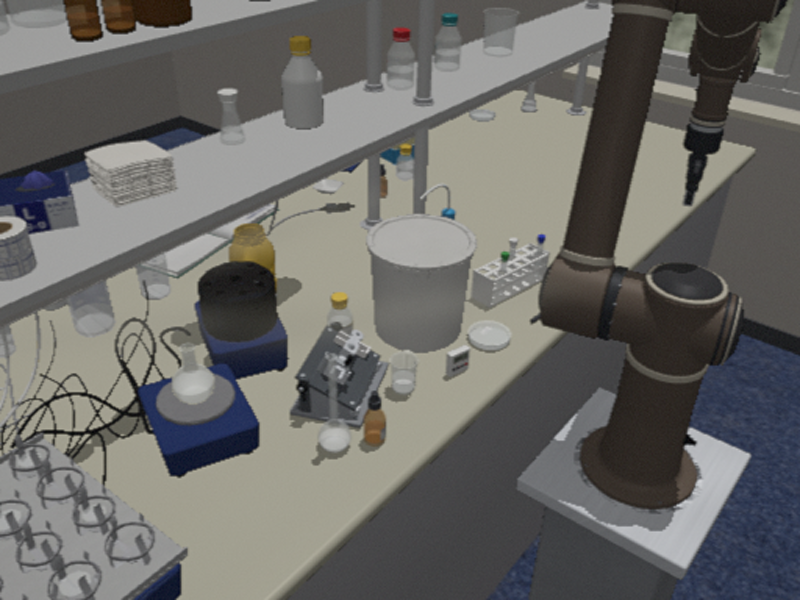

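View pics/top0.png

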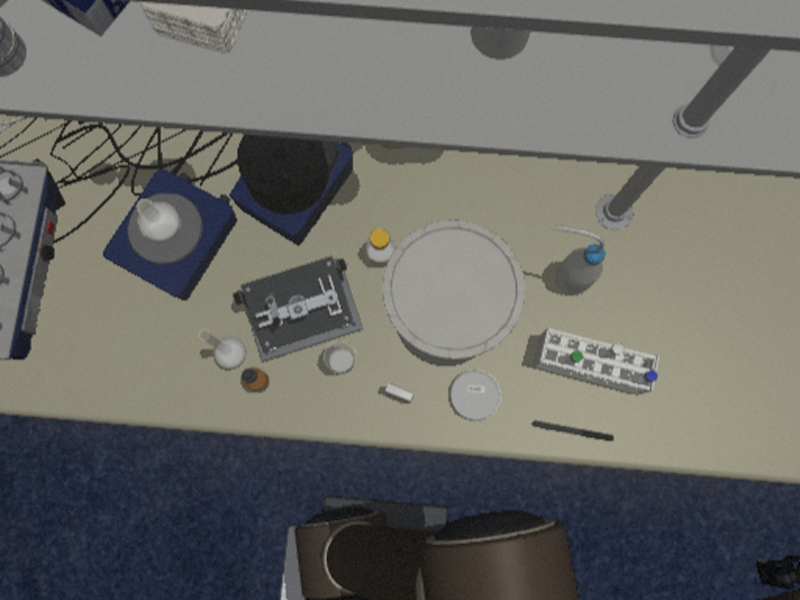

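The stage is near (300,308) in the top view and (340,375) in the scene view. I'll take enlarged crops of the stage from both.

```bash
cat > h.py <<'E'
import numpy as np,cv2
from scipy.spatial.transform import Rotation as R
def cam(c):
    return np.array([[c["fx"],0,c["cx"]],[0,c["fy"],c["cy"]],[0,0,1.]],float),R.from_rotvec(np.array(c["rvec"]).ravel()).as_matrix(),np.array(c["tvec"]).ravel()
def ray(c,u,v):
    K,r,t=cam(c); d=r.T@np.linalg.solve(K,[u,v,1]); return -r.T@t,d/np.linalg.norm(d)
def onz(c,u,v,z):
    o,d=ray(c,u,v); return o+d*(z-o[2])/d[2]
def tri(c1,p1,c2,p2):
    A=np.zeros((3,3));b=np.zeros(3);L=[]
    for c,p in((c1,p1),(c2,p2)):
        o,d=ray(c,*p);M=np.eye(3)-np.outer(d,d);A+=M;b+=M@o;L.append((M,o))
    X=np.linalg.solve(A,b); return X,[np.linalg.norm(M@(X-o)) for M,o in L]
def proj(c,X):
    K,r,t=cam(c); p=(K@(r@np.atleast_2d(X).T+t[:,None])).T; return p[:,:2]/p[:,2:]
E
python3 - <<'E'
import numpy as np,cv2
t=np.load("top0.npz")["frame"][155:240,140:240,::-1]
s=np.load("scene0.npz")["frame"][195:295,180:255,::-1]
t=cv2.resize(t,None,fx=7,fy=7,interpolation=cv2.INTER_CUBIC)
s=cv2.resize(s,None,fx=6,fy=6,interpolation=cv2.INTER_CUBIC)
cv2.imwrite("pics/tc.png",cv2.convertScaleAbs(t,alpha=1.4));cv2.imwrite("pics/sc.png",cv2.convertScaleAbs(s,alpha=1.4))
E
```

```text
(no output)
```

View pics/tc.png

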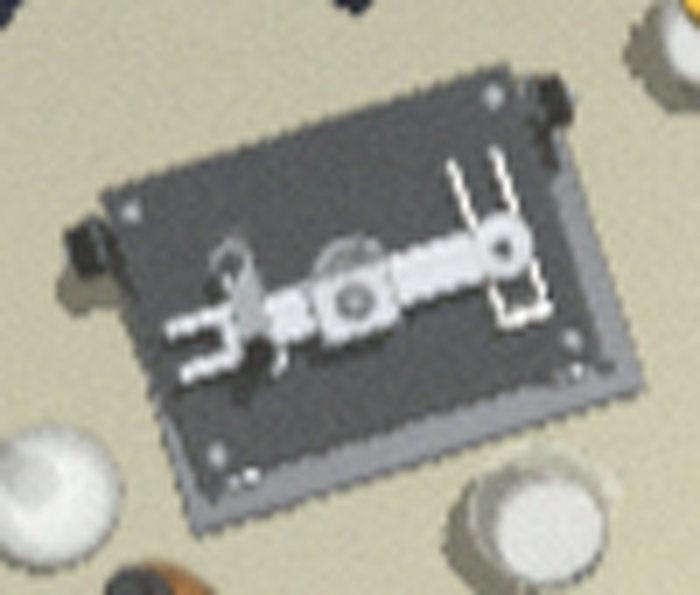

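View pics/sc.png

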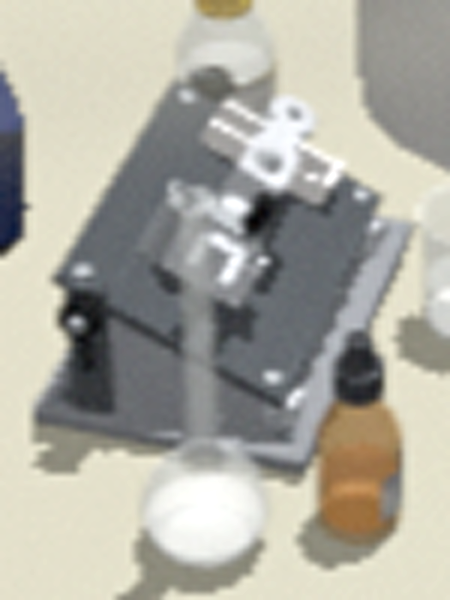

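```bash
cat > m.py <<'E'
from h import *
T=np.load("top0.npz");S=np.load("scene0.npz")
tp=lambda x,y:(140+(x+.5)/7-.5,155+(y+.5)/7-.5)
sp=lambda x,y:(180+(x+.5)/6-.5,195+(y+.5)/6-.5)
P={}
for n,a,b in(("RL",(131,211),(82,271)),("RR",(493,96),(186,95)),("FL",(217,455),(272,377)),("FR",(572,338),(361,194)),("bore",(354,302),(270,160)),("pad",(503,245),(291,112))):
    X,e=tri(T,tp(*a),S,sp(*b));P[n]=X;print(n,X.round(1),np.round(e,1))
c=sum(P[k] for k in("RL","RR","FL","FR"))/4
y=(P["RL"]+P["FL"]-P["RR"]-P["FR"]);x=(P["RL"]+P["RR"]-P["FL"]-P["FR"])
print("c",c.round(1),"yaw y",np.degrees(np.arctan2(-y[0],y[1])),"yaw x",np.degrees(np.arctan2(x[1],x[0])),"slope",np.degrees(np.arctan2(x[2],np.hypot(*x[:2]))),np.linalg.norm(x)/2,np.linalg.norm(y)/2)
ps=np.arctan2(-y[0],y[1])
F=R.from_euler("z",ps)*R.from_euler("y",-25,degrees=True)
print("bore in face",F.inv().apply(P["bore"]-c).round(1),"pad",F.inv().apply(P["pad"]-c).round(1))
# refine: reproject model screw points with z fixed 64
from scipy.optimize import least_squares
obs=[((131,211),(82,271),(1,1)),((493,96),(186,95),(1,-1)),((217,455),(272,377),(-1,1)),((572,338),(361,194),(-1,-1))]
def res(p):
    F=R.from_euler("z",p[2])*R.from_euler("y",-25,degrees=True);r=[]
    for a,b,(i,j) in obs:
        X=F.apply([i*p[3],j*p[4],p[5]])+[p[0],p[1],64]
        r+=list(proj(T,X)[0]-tp(*a))+list(proj(S,X)[0]-sp(*b))
    b=F.apply([0,0,54])+[p[0],p[1],64]
    r+=list(proj(T,b)[0]-tp(354,302))+list(proj(S,b)[0]-sp(270,160))
    return np.array(r+[(p[5]-1)/3])
q=least_squares(res,[c[0],c[1],ps,55,77,1])
print(q.x.round(2),np.degrees(q.x[2]),q.fun.round(1))
E
python3 m.py
```

```text
RL [553.6 265.5  85.4] [0.8 0.8]
RR [612.3 127.6  86.6] [0.8 0.8]
FL [466.3 228.4  41.9] [0.5 0.5]
FR [525.7  90.4  42.4] [1. 1.]
bore [518.5 169.  112.8] [1. 1.]
pad [549.7 116.3  98. ] [0.3 0.3]
c [539.5 178.   64.1] yaw y 23.178127566659523 yaw x 23.144813203389692 slope 24.90608496528832 104.20346308091229 150.0969717680594
bore in face [-0.1  0.  53.8] pad [  0.8 -60.8  37. ]
[5.3955e+02 1.7808e+02 4.1000e-01 5.2100e+01 7.5150e+01 3.9000e-01] 23.260333346909338 [-0.   0.3 -0.2 -0.3  0.1  0.2 -0.3 -0.   0.1  0.1 -0.2 -0.2  0.2  0.3
 -0.3 -0.1  0.1  0.3 -0.4 -0.1 -0.2]
```

The top crop gives the face screws at (131,211), (493,96), (217,455) and (572,338), and the bore at (354,302). In the scene crop the bore is at (270,160), the black knob near (258,212), and the flask neck stands in front-left. The tool can only be vertical, so I'll grip the hub's end faces, with the jaws closing along the arm. The roll mismatch will be taken up by pivoting in the grip on the pin.

```bash
cat >> h.py <<'E'
C=np.array([539.5,178.,64.]);YAW=np.radians(23.2)
F=R.from_euler("z",YAW)*R.from_euler("y",-25,degrees=True)
def face(a,b,h): return F.apply([a,b,h])+C
def toface(X): return F.inv().apply(np.array(X)-C)
def go(s,X,yaw_y=None):
    """delta in move units from the state's pose to TCP X; yaw_y = wanted world heading of tool y, rad"""
    q=R.from_quat(s["ee_rot"]);d=q.inv().apply(np.array(X)-s["tool_pos"])/25
    y=q.as_matrix()[:,1];h=np.arctan2(y[1],y[0])
    w=0 if yaw_y is None else -((np.degrees(yaw_y-h)+180)%360-180)/8
    return d.round(2),round(w,2)
def st(s):
    q=R.from_quat(s["ee_rot"]).as_matrix();print("t",round(s["t"],2),"tcp",s["tool_pos"].round(1),"face",toface(s["tool_pos"]).round(1),"F",s["force"].round(1),"M",s["moment"].round(2),"w",round(s["width"],3),"g",round(s["gripper_force"],1),"hdg x",np.degrees(np.arctan2(q[1,0],q[0,0])).round(1),"tilt",np.degrees(np.arccos(-q[2,2])).round(2),"j",s["joint_pos"].round(2))
E
python3 - <<'E'
from h import *
from bench import manip
T=np.load("top0.npz");S=np.load("scene0.npz")
k=512/800
for n,p,z in(("pail L",(384,290),190),("pail R",(524,290),190),("flask base",(230,352),30),("flask top",(205,336),200),("dropper",(250,378),114),("beaker",(340,358),60),("wash",(595,253),200),("petri",(475,395),17)):
    X=onz(T,p[0]*k,p[1]*k,z);print(n,X.round(),"face-h",toface([X[0],X[1],64]).round())
for a,b in(((453,220),(453,360)),):
    print([onz(T,a[0]*k,a[1]*k,190).round(),onz(T,b[0]*k,b[1]*k,190).round()])
for q in(0,.12,.25,.4):
    X=face(28-35*np.cos(q),40+35*np.sin(q),67)
    t=(proj(T,X)[0]-[140,155]+.5)*7-.5; s=(proj(S,X)[0]-[180,195]+.5)*6-.5
    print(q,t.round(),s.round())
s=manip.read_state();st(s)
print(go(s,face(-7,40,58)+[0,0,150],YAW-np.pi/2))
for n in("top","scene"):
  f=cv2.cvtColor(np.load(n+"0.npz")["frame"],cv2.COLOR_RGB2GRAY)
  y0,x0=(195,165) if n=="top" else (222,210)
  print(n,y0,x0);print(f[y0:y0+16,x0:x0+22])
E
```

```text
pail L [546.  20. 190.] face-h [ -51. -148.   24.]
pail R [ 565. -206.  190.] face-h [-115. -363.   54.]
flask base [447. 295.  30.] face-h [-35. 144.  17.]
flask top [445. 296. 200.] face-h [-36. 146.  17.]
dropper [394. 235. 114.] face-h [-101.  110.   47.]
beaker [448.  92.  60.] face-h [-107.  -43.   50.]
wash [ 634. -316.  200.] face-h [ -97. -491.   45.]
petri [ 408. -154.   17.] face-h [-228. -254.  107.]
[array([675., -83., 190.]), array([441., -99., 190.])]
0 [260. 360.] [265. 197.]
0.12 [249. 363.] [262. 201.]
0.25 [237. 365.] [258. 206.]
0.4 [223. 365.] [251. 211.]
t 0.1 tcp [ 190.3 -594.5  230.1] face [-496.5 -572.5  414.8] F [ 0.9 -0.2 -0.1] M [ 0.   -0.02  0.02] w 1.004 g 0.0 hdg x 17.7 tilt 0.12 j [-1.33  0.31  1.64  0.    1.2  -0.07]
(array([ 21.34, -26.65,  -1.28]), np.float64(-0.68))
top 195 165
[[ 64  67  64  66  55  51  77 137 111 135 126 119  83  66  65  72  81  95
  118 120 137 147]
 [ 64  63  64  66  49  51  61 110 125 127 128 125 101  79  99 122 139 142
  123 133 157 157]
 [ 66  64  64  67  59  46  57  85 125 125 125 125 108 138 146 159 167 164
  137 130 156 1
[... 2016 characters left out ...]
0  83  29   8  10  31  42  51
   70  77  75  72]
 [105 120 117 111 102 120 144 153 153 137  89  29   5  13  21  40  48  68
   75  75  76  76]
 [106 113 113 108 104 102 102 133 148 137  85  24   7  19  38  40  47  70
   75  75  73  74]
 [111 117 111 115 115 119 117 103 106 138 103  37  25  41  50  48  67  75
   77  75  73  75]
 [112 116 118 135 143 165 176 149 114 101  80  59  61  61  50  51  68  78
   74  73  78  74]
 [110 115 127 137 134 157 177 177 150 127 109  89  91  74  50  66  76  76
   75  75  77  77]
 [110 117 136 141 119 109 125 165 175 176 145 112 103  84  55  66  74  76
   77  77  76  76]
 [109 128 141 134 113  99  95 108 145 173 160 117  88  92  69  50  63  74
   75  75  76  75]]
```

Call:
apply_moves([
  [0.5, 0, 0, -4, 0],
  [0.5, 0, 0, -4, 0],
  [0.5, 0, 0, -4, 0],
  [0.5, 21.3, -26.6, -4, -0.7],
  [0.5, 21.3, -26.6, -4, -0.7],
  [0.5, 21.3, -26.6, -4, -0.7],
  [0.5, 21.3, -26.6, -4, -0.7],
  [0.5, 21.3, -26.6, -4, -0.7],
  [0.5, 21.3, -26.6, -4, -0.7],
  [0.5, 21.3, -26.6, -4, -0.7],
  [0.5, 21.3, -26.6, -4, -0.7],
  [0.5, 21.3, -26.6, -4, -0.7],
])

```text
t: 1.3
tool_pos: [351.4, -173.0, 331.0]
ee_rot: [0.979, 0.202, 0.0, 0.0]
force: [1.3, 0.3, -0.6]
width: 0.247
gripper_force: 0.0
```

```bash
cat > g.py <<'E'
import sys
from h import *
from bench import manip
s=manip.read_state();st(s)
for a in sys.argv[1:]:
    v=[float(x) for x in a.split(",")]
    print(a,go(s,face(*v[:3])+[0,0,v[3] if len(v)>3 else 0],YAW-np.pi/2))
E
python3 g.py -7,41,58,150
```

```text
t 1.3 tcp [ 351.4 -173.   331. ] face [-169.2 -248.5  373.5] F [ 1.3  0.3 -0.6] M [ 0.   -0.02 -0.05] w 0.247 g 0.0 hdg x 23.3 tilt 0.04 j [-0.57 -0.26  2.01  0.    1.39  0.6 ]
-7,41,58,150 (array([ 11.23, -11.56,   2.7 ]), np.float64(0.01))
```

Call:
apply_moves([
  [0.5, 11.2, -11.6, 0, 0],
  [0.5, 11.2, -11.6, 0, 0],
  [0.5, 11.2, -11.6, 0, 0],
  [0.5, 11.2, -11.6, 0, 0],
  [0.5, 11.2, -11.6, 0, 0],
  [0.5, 11.2, -11.6, 0, 0],
  [0.5, 11.2, -11.6, 0, 0],
  [0.5, 11.2, -11.6, 0, 0],
  [0.5, 11.2, -11.6, 0, 0],
  [0.5, 11.2, -11.6, 5.5, 0],
  [0.5, 11.2, -11.6, 5.5, 0],
  [0.5, 11.2, -11.6, 5.5, 0],
])

```text
t: 2.5
tool_pos: [491.5, 201.3, 190.6]
ee_rot: [0.979, 0.203, -0.002, 0.0]
force: [0.2, -0.4, -0.4]
width: 0.248
gripper_force: 0.0
```

```bash
python3 g.py -7,41,58,0 -7,41,58,15
```

```text
t 2.5 tcp [491.5 201.3 190.6] face [ 21.9  40.3 129.5] F [ 0.2 -0.4 -0.4] M [ 0.02  0.07 -0.02] w 0.248 g 0.0 hdg x 23.4 tilt 0.2 j [ 0.31  0.17  1.89 -0.    1.08  1.47]
-7,41,58,0 (array([ 0.17, -0.03,  3.08]), np.float64(0.02))
-7,41,58,15 (array([ 0.17, -0.03,  2.48]), np.float64(0.02))
```

Call:
apply_moves([
  [0.5, 0.15, 0, 1.5, 0],
  [0.5, 0.15, 0, 2.5, 0],
  [0.5, 0.15, 0, 2.8, 0],
  [0.5, 0.15, 0, 3.1, 0],
  [0.5, 0.15, 0, 3.1, 0],
])

```text
t: 3.0
tool_pos: [497.1, 203.5, 116.5]
ee_rot: [0.979, 0.202, 0.0, 0.0]
force: [-0.0, -0.5, 0.8]
width: 0.247
gripper_force: 0.0
```

```bash
python3 - <<'E'
from h import *
from bench import manip
t=manip.capture("top")["frame"][165:230,140:220,::-1];s=manip.capture("scene")["frame"][195:270,190:255,::-1]
a=cv2.resize(t,(400,325),interpolation=cv2.INTER_CUBIC);b=cv2.resize(s,(390,450),interpolation=cv2.INTER_CUBIC)
o=np.zeros((450,790,3),np.uint8);o[:325,:400]=a;o[:,400:]=b
cv2.imwrite("pics/g1.png",o);st(manip.read_state())
E
```

```text
t 3.1 tcp [498.1 204.  117.8] face [-2.5 40.2 60.5] F [-0.1  0.3  0.4] M [-0.07 -0.02  0.01] w 0.251 g 0.0 hdg x 23.3 tilt 0.16 j [ 0.31  0.28  1.93 -0.    0.93  1.47]
```

View pics/g1.png

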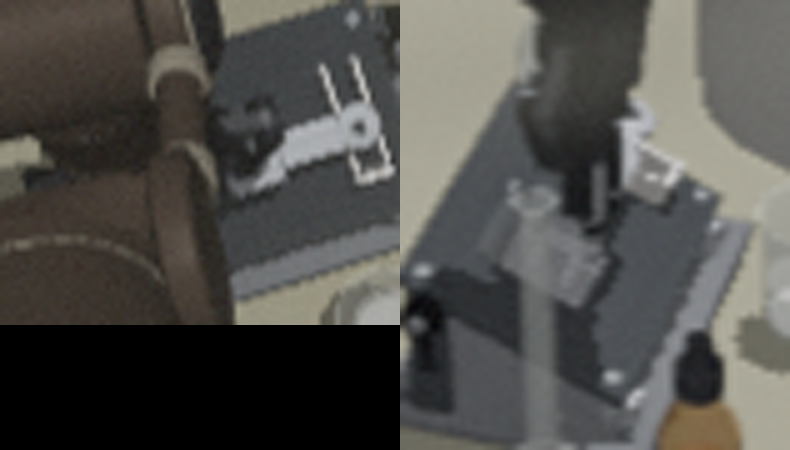

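The view shows the fingers straddling the knob just left of the hub (scene half, about (590,200)). I'll close on it.

Call:
apply_moves([
  [0.5, -0.15, 0, 0.05, 0],
  [1, -0.15, 0, 0.05, 0],
  [1, -0.15, 0, 0.05, 0],
  [1, -0.15, 0, 0.05, 0],
  [1, -0.15, 0, 0.05, 0],
], newtons=20)

```text
t: 3.6
tool_pos: [493.4, 202.7, 115.8]
ee_rot: [0.979, 0.202, -0.0, -0.0]
force: [-2.4, 0.9, 6.3]
width: 0.115
gripper_force: 19.8
```

```bash
python3 - <<'E'
from h import *
from bench import manip
s=manip.read_state();st(s);P=toface(s["tool_pos"])
q0=np.arcsin((P[1]-40)/35);print("q0",q0)
K=lambda q:np.array([28-35*np.cos(q),40+35*np.sin(q),0])
for q in np.arange(0.2,1.81,.2): print(round(q,1),go(s,face(*(P+K(q)-K(q0))))[0])
E
```

```text
t 3.6 tcp [493.4 202.7 115.8] face [-7.7 40.8 60.8] F [-2.4  0.9  6.3] M [ 0.21  0.49 -0.02] w 0.115 g 19.8 hdg x 23.3 tilt 0.04 j [0.31 0.28 1.94 0.   0.93 1.47]
q0 0.02399704631882688
0.2 [ 0.03 -0.24 -0.01]
0.4 [ 0.1  -0.51 -0.05]
0.6 [ 0.22 -0.76 -0.1 ]
0.8 [ 0.39 -0.97 -0.18]
1.0 [ 0.59 -1.14 -0.27]
1.2 [ 0.81 -1.27 -0.38]
1.4 [ 1.06 -1.34 -0.49]
1.6 [ 1.31 -1.36 -0.61]
1.8 [ 1.56 -1.33 -0.72]
```

Call:
apply_moves([
  [1, 0.03, -0.24, -0.03, 0],
  [1, 0.1, -0.5, -0.07, 0],
  [1, 0.22, -0.76, -0.12, 0],
  [1, 0.4, -0.97, -0.2, 0],
  [1, 0.6, -1.14, -0.3, 0],
  [1, 0.8, -1.27, -0.4, 0],
  [1, 1.05, -1.34, -0.5, 0],
  [1, 1.3, -1.36, -0.62, 0],
  [1, 1.45, -1.34, -0.68, 0],
  [1, 1.45, -1.34, -0.68, 0],
  [0.4, 1.45, -1.34, -0.68, 0],
  [0.4, 1.45, -1.34, -0.68, 0],
])

```text
t: 4.8
tool_pos: [514.4, 247.6, 132.1]
ee_rot: [0.979, 0.203, 0.001, 0.0]
force: [-0.0, -0.7, -0.2]
width: 0.299
gripper_force: 0.0
```

```bash
python3 g.py 0,0,60,40 0,0,44,15
```

```text
t 4.8 tcp [514.4 247.6 132.1] face [32.8 73.9 59.9] F [-0.  -0.7 -0.2] M [ 0.03  0.01 -0.01] w 0.299 g 0.0 hdg x 23.4 tilt 0.13 j [ 0.37  0.32  1.84 -0.    0.98  1.54]
0,0,60,40 (array([-1.2 ,  2.95, -1.05]), np.float64(0.02))
0,0,44,15 (array([-0.93,  2.95,  0.53]), np.float64(0.02))
```

Call:
apply_moves([
  [0.4, 0, 0, -1, 0],
  [-0.08, -0.5, 1, -1.3, 0],
  [-0.08, -1.2, 2.95, -1.05, 0],
  [-0.08, -1.0, 2.95, -0.5, 0],
  [-0.08, -1.0, 2.95, 0, 0],
  [-0.08, -1.0, 2.95, 0.5, 0],
  [-0.08, -1.0, 2.95, 0.5, 0],
  [-0.08, -1.0, 2.95, 0.5, 0],
])

```text
t: 5.6
tool_pos: [519.0, 170.6, 118.6]
ee_rot: [0.979, 0.203, -0.001, -0.0]
force: [-0.5, 0.6, -0.6]
width: 0.539
gripper_force: 0.0
```

```bash
python3 g.py -2,0,46 -2,0,42 -2,0,38; python3 - <<'E'
from h import *
from bench import manip
c=manip.capture("scene")
s=c["frame"][195:270,180:255,::-1]
cv2.imwrite("pics/g2.png",cv2.resize(s,(525,525),interpolation=cv2.INTER_CUBIC))
E
```

```text
t 5.6 tcp [519.  170.6 118.6] face [ 3.4  1.2 58.6] F [-0.5  0.6 -0.6] M [-0.01  0.06  0.01] w 0.539 g 0.0 hdg x 23.4 tilt 0.1 j [0.24 0.3  1.9  0.   0.94 1.4 ]
-2,0,46 (array([0.02, 0.05, 0.55]), np.float64(0.03))
-2,0,42 (array([0.09, 0.05, 0.69]), np.float64(0.03))
-2,0,38 (array([0.16, 0.05, 0.84]), np.float64(0.03))
```

View pics/g2.png

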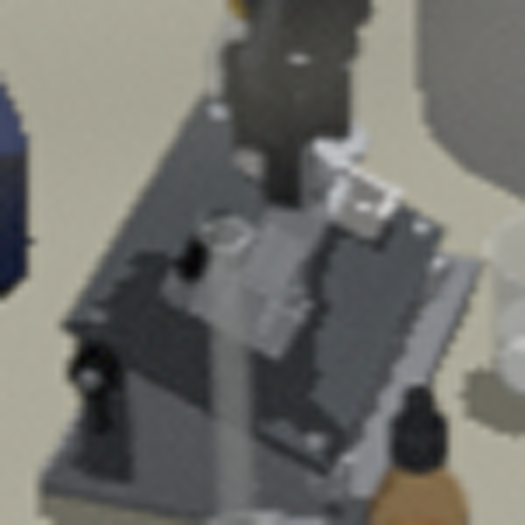

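The catch is now swung aside, with its black knob at (192,262) left and up-slope of the arm. The fingers straddle the hub. Next I'll descend gently to feel for the bar.

Call:
apply_moves([
  [-0.08, 0.05, 0.05, 0.55, 0],
  [-0.08, 0.08, 0.05, 0.65, 0],
  [-0.08, 0.1, 0.05, 0.72, 0],
  [-0.08, 0.1, 0.05, 0.72, 0],
])

```text
t: 6.05
tool_pos: [522.3, 169.6, 101.1]
ee_rot: [0.979, 0.202, -0.0, 0.0]
force: [0.4, 0.5, 0.3]
width: 0.538
gripper_force: 0.0
```

```bash
python3 g.py
```

```text
t 6.05 tcp [522.3 169.6 101.1] face [-1.6 -0.9 41.7] F [0.4 0.5 0.3] M [ 0.02 -0.05  0.  ] w 0.538 g 0.0 hdg x 23.4 tilt 0.04 j [0.23 0.33 1.91 0.   0.91 1.4 ]
```

Still free. I'll go on in small steps.

Call:
apply_moves([
  [-0.08, 0, 0, 0.06, 0],
  [-0.08, 0, 0, 0.06, 0],
])

```text
t: 6.25
tool_pos: [522.6, 169.6, 100.1]
ee_rot: [0.979, 0.202, 0.0, -0.0]
force: [0.0, -0.4, -0.4]
width: 0.539
gripper_force: 0.0
```

Call:
apply_moves([
  [-0.08, 0, 0, 0.06, 0],
  [-0.08, 0, 0, 0.06, 0],
])

```text
t: 6.45
tool_pos: [522.9, 169.7, 99.3]
ee_rot: [0.979, 0.202, 0.0, -0.0]
force: [-1.1, -0.3, 3.2]
width: 0.539
gripper_force: 1.6
```

Call:
apply_moves([
  [-0.08, 0, 0, 0.06, 0],
  [-0.08, 0, 0, 0.06, 0],
])

```text
t: 6.65
tool_pos: [523.0, 169.7, 99.0]
ee_rot: [0.979, 0.202, 0.0, 0.0]
force: [-3.6, -1.9, 10.6]
width: 0.537
gripper_force: 5.8
```

Call:
apply_moves([
  [-0.08, 0, 0, -0.23, 0],
  [-0.08, 0, 0, -0.23, 0],
  [1, 0, 0, -0.23, 0],
  [1, 0, 0, -0.23, 0],
  [1, 0, 0, -0.23, 0],
  [1, 0, 0, -0.23, 0],
  [1, 0, 0, -0.23, 0],
], newtons=40)

```text
t: 7.35
tool_pos: [522.1, 170.4, 102.9]
ee_rot: [0.979, 0.202, -0.0, -0.001]
force: [-2.6, 5.3, 4.4]
width: 0.339
gripper_force: 40.9
```

```bash
python3 g.py
```

```text
t 7.35 tcp [522.1 170.4 102.9] face [-0.8 -0.1 43.3] F [-2.6  5.3  4.4] M [ 0.79  0.51 -0.01] w 0.339 g 40.9 hdg x 23.3 tilt 0.09 j [0.24 0.32 1.9  0.   0.91 1.4 ]
```

Call:
apply_moves([
  [1, -0.06, 0, -0.12, 0],
  [1, -0.12, 0, -0.25, 0],
  [1, -0.18, 0, -0.38, 0],
  [1, -0.24, 0, -0.51, 0],
  [1, -0.3, 0, -0.64, 0],
  [1, -0.34, 0, -0.73, 0],
  [1, -0.34, 0, -0.73, 0],
], newtons=30)

```text
t: 8.05
tool_pos: [514.6, 167.1, 120.3]
ee_rot: [0.979, 0.202, 0.0, -0.001]
force: [-0.9, 6.0, -0.8]
width: 0.338
gripper_force: 40.3
```

```bash
python3 g.py
```

```text
t 8.05 tcp [514.6 167.1 120.3] face [-0.9 -0.3 62.5] F [-0.9  6.  -0.8] M [0.99 0.03 0.05] w 0.338 g 40.3 hdg x 23.3 tilt 0.09 j [0.23 0.28 1.92 0.   0.94 1.4 ]
```

Call:
apply_moves([
  [1, 0.07, -0.02, -0.03, 0],
  [1, 0.14, -0.02, -0.06, 0],
  [1, 0.21, -0.02, -0.1, 0],
  [1, 0.28, -0.02, -0.13, 0],
  [1, 0.36, -0.02, -0.17, 0],
  [1, 0.42, -0.02, -0.2, 0],
  [1, 0.42, -0.02, -0.2, 0],
])

```text
t: 8.75
tool_pos: [516.0, 168.0, 121.3]
ee_rot: [0.979, 0.203, -0.01, 0.001]
force: [-10.2, -2.0, -6.8]
width: 0.336
gripper_force: 39.6
```

```bash
python3 g.py; python3 - <<'E'
from h import *
from bench import manip
c=manip.capture("scene")
s=c["frame"][195:270,180:255,::-1]
cv2.imwrite("pics/g3.png",cv2.resize(s,(525,525),interpolation=cv2.INTER_CUBIC))
E
```

```text
t 8.75 tcp [516.  168.  121.3] face [ 1.1  0.1 62.7] F [-10.2  -2.   -6.8] M [-0.35  1.81  0.08] w 0.336 g 39.6 hdg x 23.4 tilt 1.16 j [ 0.24  0.3   1.9  -0.    0.97  1.4 ]
```

View pics/g3.png

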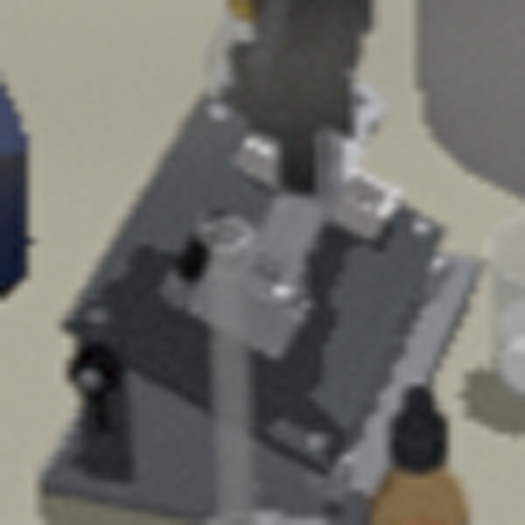

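No visible roll yet: the grip still reads 40 N and holds the roll. I'll lower it while the lever load is on.

Call:
apply_moves([
  [1, 0, 0, 0, 0],
  [1, 0, 0, 0, 0],
  [0.98, 0, 0, 0, 0],
], newtons=20)

```text
t: 9.1
tool_pos: [516.0, 168.0, 121.3]
ee_rot: [0.979, 0.203, -0.01, 0.001]
force: [-9.8, -2.8, -6.6]
width: 0.34
gripper_force: 39.6
```

```bash
python3 g.py
```

```text
t 9.1 tcp [516.  168.  121.3] face [ 1.1  0.1 62.7] F [-9.8 -2.8 -6.6] M [-0.32  1.75  0.02] w 0.34 g 39.6 hdg x 23.4 tilt 1.14 j [ 0.24  0.3   1.9  -0.    0.97  1.4 ]
```

Call:
apply_moves([
  [0.36, 0, 0, 0, 0],
  [0.36, 0, 0, 0, 0],
], newtons=20)

```text
t: 9.3
tool_pos: [516.0, 168.0, 121.3]
ee_rot: [0.979, 0.203, -0.01, 0.001]
force: [-9.8, -2.2, -5.7]
width: 0.337
gripper_force: 39.6
```

```bash
python3 g.py
```

```text
t 9.3 tcp [516.  168.  121.3] face [ 1.   0.1 62.7] F [-9.8 -2.2 -5.7] M [-0.38  1.79  0.06] w 0.337 g 39.6 hdg x 23.4 tilt 1.14 j [ 0.24  0.3   1.9  -0.    0.97  1.4 ]
```

Call:
apply_moves([
  [0.32, 0, 0, 0, 0],
  [1, 0, 0, 0, 0],
  [1, 0, 0, 0, 0],
], newtons=20)

```text
t: 9.6
tool_pos: [516.0, 168.0, 121.3]
ee_rot: [0.979, 0.203, -0.01, 0.001]
force: [-9.4, 0.0, -7.4]
width: 0.338
gripper_force: 28.6
```

```bash
python3 g.py
```

```text
t 9.6 tcp [516.  168.  121.3] face [ 1.1  0.1 62.7] F [-9.4  0.  -7.4] M [-0.33  1.77  0.06] w 0.338 g 28.6 hdg x 23.4 tilt 1.14 j [ 0.24  0.3   1.9  -0.    0.97  1.4 ]
```

Call:
apply_moves([
  [0.31, 0, 0, 0, 0],
  [1, 0, 0, 0, 0],
  [1, 0.1, 0, 0, 0],
  [1, 0.2, 0, 0, 0],
  [1, 0.3, 0, 0, 0],
  [1, 0.3, 0, 0, 0],
], newtons=20)

```text
t: 10.2
tool_pos: [520.9, 170.2, 120.7]
ee_rot: [0.979, 0.203, -0.013, 0.002]
force: [-13.2, -3.6, -4.8]
width: 0.342
gripper_force: 28.0
```

```bash
python3 g.py
```

```text
t 10.2 tcp [520.9 170.2 120.7] face [ 5.7  0.2 59.9] F [-13.2  -3.6  -4.8] M [-0.61  2.33 -0.04] w 0.342 g 28.0 hdg x 23.4 tilt 1.46 j [ 0.24  0.31  1.88 -0.    0.98  1.4 ]
```

Call:
apply_moves([
  [1, 0.1, 0, -0.06, 0],
  [1, 0.2, 0, -0.12, 0],
  [1, 0.3, 0, -0.18, 0],
  [1, 0.3, 0, -0.22, 0],
])

```text
t: 10.6
tool_pos: [523.3, 171.8, 122.1]
ee_rot: [0.979, 0.203, -0.018, 0.002]
force: [-14.4, -5.1, -16.8]
width: 0.342
gripper_force: 25.6
```

```bash
python3 g.py;  python3 - <<'E'
from h import *
from bench import manip
c=manip.capture("scene")
s=c["frame"][195:270,180:255,::-1]
cv2.imwrite("pics/g4.png",cv2.resize(s,(600,600),interpolation=cv2.INTER_CUBIC))
E
```

```text
t 10.6 tcp [523.3 171.8 122.1] face [ 8.8  0.7 60. ] F [-14.4  -5.1 -16.8] M [-0.68  2.37  0.02] w 0.342 g 25.6 hdg x 23.4 tilt 2.04 j [ 0.24  0.32  1.87 -0.    0.99  1.4 ]
```

View pics/g4.png

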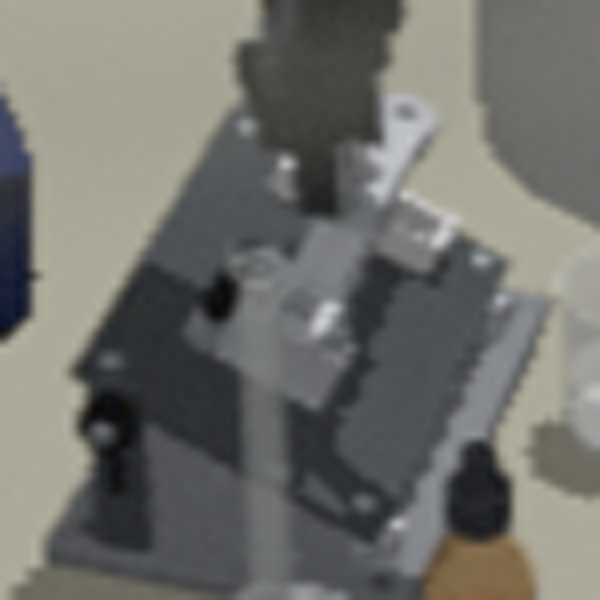

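The arm has visibly rolled, with its pad end now showing at (408,110). I'll ease off and lift clear, up along the new bore axis.

Call:
apply_moves([
  [1, -0.15, 0, 0, 0],
  [1, -0.25, 0, -0.1, 0],
  [1, -0.25, 0, -0.25, 0],
  [1, -0.25, 0, -0.4, 0],
  [1, -0.25, 0, -0.55, 0],
  [1, -0.25, 0, -0.8, 0],
  [1, -0.25, 0, -1.1, 0],
  [1, -0.25, 0, -1.4, 0],
  [1, -0.25, 0, -1.6, 0],
  [1, -0.25, 0, -1.6, 0],
])

```text
t: 11.65
tool_pos: [533.5, 174.7, 173.3]
ee_rot: [0.979, 0.202, 0.002, -0.0]
force: [-0.4, -0.7, -2.0]
width: 0.34
gripper_force: 27.3
```

```bash
python3 g.py;  python3 - <<'E'
from h import *
from bench import manip
for n in("scene","top"):
    c=manip.capture(n);np.savez(n+"1.npz",**c)
s=np.load("scene1.npz")["frame"][180:260,185:265,::-1];t=np.load("top1.npz")["frame"][160:230,165:230,::-1]
o=np.zeros((480,790,3),np.uint8);o[:,:400]=cv2.resize(s,(400,480))[:, :400] if 0 else cv2.resize(s,(400,400)).repeat(1,0)[:400].__class__((480,400,3),np.uint8) if 0 else np.pad(cv2.resize(s,(400,400),interpolation=cv2.INTER_CUBIC),((0,80),(0,0),(0,0)))
o[:420,400:790]=cv2.resize(t,(390,420),interpolation=cv2.INTER_CUBIC)
cv2.imwrite("pics/g5.png",o)
E
```

```text
t 11.65 tcp [533.5 174.7 173.3] face [ 40.   -0.6 102. ] F [-0.4 -0.7 -2. ] M [-0.    0.01 -0.03] w 0.34 g 27.3 hdg x 23.4 tilt 0.21 j [0.24 0.25 1.84 0.   1.05 1.4 ]
```

View pics/g5.png

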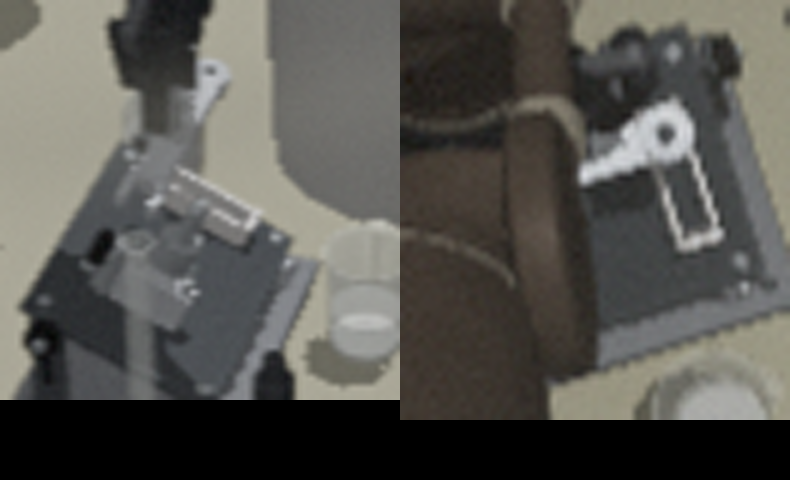

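```bash
python3 - <<'E'
from h import *
from bench import manip
T=np.load("top1.npz");S=np.load("scene1.npz")
X,e=tri(T,(208.75,181.6),S,(227.0,193.6));s=manip.read_state()
Z=R.from_euler("z",YAW).inv()
print(X.round(1),np.round(e,1),"rel TCP in stage level axes",Z.apply(X-s["tool_pos"]).round(1), s["tool_pos"])
T0=np.load("top0.npz");
E
```

```text
[553.2 116.9 168.7] [1. 1.] rel TCP in stage level axes [ -3.5 -61.1  -3.2] [532.36613575 174.42716113 171.90089766]
```

Call:
apply_moves([
  [1, 0, 0, -0.8, -1],
  [1, 0, 0, -0.8, -2],
  [1, 0, 0, -0.8, -3],
  [1, 0, 0, -0.8, -4],
  [1, 0, 0, -0.8, -5],
  [1, 0, 0, -0.8, -6],
  [1, 0, 0, -0.8, -7],
  [1, 0, 0, -0.8, -8],
  [1, 0, 0, -0.8, -9],
  [1, 0, 0, -0.8, -10],
  [1, 0, 0, -0.8, -11],
  [1, 0, 0, -0.8, -12],
])

```text
t: 12.95
tool_pos: [531.7, 174.3, 190.9]
ee_rot: [0.502, 0.865, -0.0, -0.0]
force: [0.1, 0.1, -1.5]
width: 0.34
gripper_force: 27.3
```

Call:
apply_moves([
  [1, 0, 0, 0, -1],
  [1, 0, 0, 0, -2],
  [1, 0, 0, 0, -3],
  [1, 0, 0, 0, -4],
  [1, 0, 0, 0, -5],
  [1, 0, 0, 0, -6],
  [1, 0, 0, 0, -7],
  [1, 0, 0, 0, -8],
  [1, 0, 0, 0, -9],
  [1, 0, 0, 0, -10],
  [1, 0, 0, 0, -10.5],
  [1, 0, 0, 0, -10.5],
])

```text
t: 14.15
tool_pos: [531.7, 174.3, 190.9]
ee_rot: [-0.202, 0.979, -0.0, -0.001]
force: [-0.5, -0.0, -1.0]
width: 0.344
gripper_force: 27.3
```

```bash
sed -i 's/YAW-np.pi\/2/YAW+np.pi\/2/' g.py; python3 g.py;  python3 - <<'E'
from h import *
from bench import manip
for n in("scene","top"):
    c=manip.capture(n);np.savez(n+"2.npz",**c)
s=manip.read_state();Z=R.from_euler("z",YAW)
for n in("scene","top"):
    c=np.load(n+"2.npz")
    for r in(0,15,25):
        r=np.radians(r);z=np.array([-np.sin(r),0,np.cos(r)])
        G=s["tool_pos"]+[0,0,5]; X=[G+Z.apply(-11*z+[0,-60,0])]
        print(n,np.degrees(r),proj(c,X).round(1))
def crop(n,P,w):
    c=np.load(n+"2.npz");u,v=proj(c,P)[0].astype(int);print(n,"origin",u-w,v-w)
    return cv2.resize(c["frame"][v-w:v+w,u-w:u+w,::-1],(390,390),interpolation=cv2.INTER_CUBIC)
P=s["tool_pos"]+Z.apply([0,-35,0])
cv2.imwrite("pics/g6.png",np.hstack([crop("scene",P,26),crop("top",P,26)]))
E
```

```text
t 14.15 tcp [531.7 174.3 190.9] face [ 45.8  -0.4 118.7] F [-0.5 -0.  -1. ] M [-0.02  0.06 -0.03] w 0.344 g 27.3 hdg x -156.7 tilt 0.06 j [ 0.24  0.23  1.82  0.    1.09 -1.74]
scene 0.0 [[225.5 188.9]]
scene 14.999999999999998 [[224.6 188.6]]
scene 25.0 [[224.  188.4]]
top 0.0 [[207.5 179.4]]
top 14.999999999999998 [[207.2 178.3]]
top 25.0 [[207.  177.6]]
scene origin 196 165
top origin 171 155
```

View pics/g6.png

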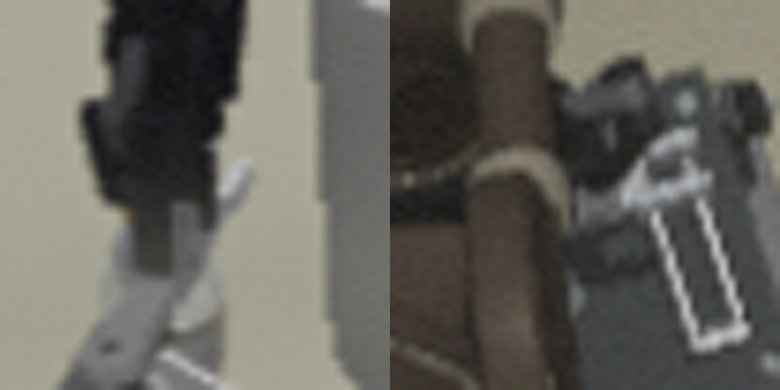

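The fork is now on the right: prong tips at about (690,135) and (710,180) in the top half, seen nearly edge-on at (245,175) in the scene half. I'll compare those with predicted tip pixels for several rolls.

```bash
python3 - <<'E'
from h import *
from bench import manip
s=manip.read_state();Z=R.from_euler("z",YAW)
o=dict(scene=(196,165,0),top=(171,155,390))
for n in("scene","top"):
    c=np.load(n+"2.npz");K,r_,t=cam(c)
    print(n,"cam pos",(-r_.T@t).round())
    for r in(-25,0,15,25,35):
        a=np.radians(r);z=np.array([-np.sin(a),0,np.cos(a)]);x=np.array([np.cos(a),0,np.sin(a)]);y=np.array([0,1,0])
        G=s["tool_pos"]+[0,0,5]
        pts=[G+Z.apply(-11*z+u*x+v*y) for u,v in((9,-74),(-9,-74),(0,60),(9,-46),(-9,-46))]
        p=proj(c,pts);p=(p-np.array(o[n][:2])+.5)*7.5-.5+[o[n][2],0]
        print(r,p.round().astype(int).tolist())
E
```

```text
scene cam pos [-253. 1034.  972.]
-25 [[227, 169], [266, 159], [137, 352], [205, 206], [245, 196]]
0 [[214, 161], [257, 168], [125, 352], [192, 198], [236, 205]]
15 [[207, 154], [249, 171], [117, 350], [185, 191], [228, 208]]
25 [[204, 149], [244, 171], [113, 348], [182, 186], [222, 208]]
35 [[202, 144], [238, 171], [108, 345], [180, 180], [216, 208]]
top cam pos [ 267.  -23. 1319.]
-25 [[704, 166], [717, 205], [331, 307], [626, 191], [637, 230]]
0 [[699, 149], [714, 198], [328, 295], [620, 175], [636, 223]]
15 [[696, 141], [712, 191], [325, 287], [617, 166], [634, 216]]
25 [[694, 135], [710, 185], [324, 281], [615, 161], [632, 210]]
35 [[693, 131], [708, 179], [322, 276], [614, 156], [630, 204]]
```

```bash
cat > k.py <<'E'
import sys
from h import *
from bench import manip
s=manip.read_state();st(s)
Z=R.from_euler("z",YAW);D=Z.apply([8.5,0,-13.3])
print("U at face",toface(s["tool_pos"]+D).round(1))
for h in sys.argv[1:]: print(h,go(s,face(0,0,float(h))-D,YAW+np.pi/2))
E
python3 k.py 70 62 52
```

```text
t 14.25 tcp [531.9 174.3 191.1] face [ 46.   -0.4 118.8] F [-0.4 -1.  -1.2] M [-0.04  0.03 -0.03] w 0.339 g 27.3 hdg x -156.7 tilt 0.05 j [ 0.24  0.23  1.82  0.    1.09 -1.74]
U at face [ 48.1  -0.4 103.1]
70 (array([1.18, 0.02, 2.02]), np.float64(0.01))
62 (array([1.05, 0.02, 2.31]), np.float64(0.01))
52 (array([0.88, 0.02, 2.67]), np.float64(0.01))
```

Call:
apply_moves([
  [1, 0.6, 0, 0.5, 0],
  [1, 1.18, 0.02, 1.3, 0],
  [1, 1.18, 0.02, 2.0, 0],
  [1, 1.18, 0.02, 2.0, 0],
  [1, 1.05, 0.02, 2.3, 0],
  [1, 1.0, 0.02, 2.4, 0],
  [1, 0.95, 0.02, 2.5, 0],
  [1, 0.95, 0.02, 2.5, 0],
])

```text
t: 15.05
tool_pos: [512.6, 166.2, 130.3]
ee_rot: [-0.202, 0.979, 0.0, 0.003]
force: [2.2, 1.4, 0.9]
width: 0.343
gripper_force: 27.5
```

```bash
python3 k.py 52 46 40
```

```text
t 15.05 tcp [512.6 166.2 130.3] face [ 1.4 -0.3 72.5] F [2.2 1.4 0.9] M [ 0.27 -0.48  0.02] w 0.343 g 27.5 hdg x -156.7 tilt 0.29 j [ 0.23  0.26  1.92  0.    0.95 -1.75]
U at face [ 3.5 -0.3 56.9]
52 (array([0.04, 0.01, 0.24]), np.float64(0.02))
46 (array([-0.06,  0.01,  0.45]), np.float64(0.02))
40 (array([-0.16,  0.01,  0.67]), np.float64(0.02))
```

Call:
apply_moves([
  [1, -0.1, 0, 0.05, 0],
  [1, -0.12, 0, 0.1, 0],
  [1, -0.15, 0, 0.17, 0],
  [1, -0.18, 0, 0.24, 0],
  [1, -0.18, 0, 0.24, 0],
])

```text
t: 15.55
tool_pos: [515.1, 167.7, 124.0]
ee_rot: [-0.202, 0.979, 0.0, 0.001]
force: [0.2, 1.7, 6.6]
width: 0.336
gripper_force: 28.0
```

```bash
python3 k.py 52 46 40
```

```text
t 15.55 tcp [515.1 167.7 124. ] face [ 1.3  0.2 65.6] F [0.2 1.7 6.6] M [ 0.43 -0.12 -0.02] w 0.336 g 28.0 hdg x -156.7 tilt 0.1 j [ 0.23  0.28  1.91  0.    0.95 -1.74]
U at face [ 3.4  0.2 49.9]
52 (array([ 0.16, -0.01, -0.02]), np.float64(0.02))
46 (array([ 0.06, -0.01,  0.2 ]), np.float64(0.02))
40 (array([-0.04, -0.01,  0.42]), np.float64(0.02))
```

Call:
apply_moves([
  [1, -0.03, 0, 0.06, 0],
  [1, -0.06, 0, 0.12, 0],
  [1, -0.1, 0, 0.2, 0],
  [1, -0.1, 0, 0.2, 0],
])

```text
t: 15.95
tool_pos: [515.8, 168.1, 122.9]
ee_rot: [-0.203, 0.979, -0.0, -0.002]
force: [-10.9, -1.5, 29.5]
width: 0.342
gripper_force: 30.8
```

```bash
python3 k.py
```

```text
t 15.95 tcp [515.8 168.1 122.9] face [ 1.7  0.2 64.2] F [-10.9  -1.5  29.5] M [-0.21  1.92  0.06] w 0.342 g 30.8 hdg x -156.6 tilt 0.22 j [ 0.23  0.29  1.91 -0.    0.95 -1.74]
U at face [ 3.7  0.2 48.6]
```

Jammed part-way, at about 31 N along the pin. I'll read the fork's pixels to get the actual roll before levering.

```bash
cat > r.py <<'E'
from h import *
from bench import manip
s=manip.read_state();Z=R.from_euler("z",YAW);st(s)
for n in("top","scene"):
    c=manip.capture(n);np.savez(n+"3.npz",**c)
    G=s["tool_pos"]+[0,0,5]
    for r in(-10,0,10,20,30,45):
        a=np.radians(r);z=np.array([-np.sin(a),0,np.cos(a)]);x=np.array([np.cos(a),0,np.sin(a)])
        pts=[G+Z.apply(-11*z+u*x+[0,v,0]) for u,v in((9,-72),(-9,-72),(0,-40))]
        print(n,r,proj(c,pts).round(1).tolist())
    f=cv2.cvtColor(c["frame"],cv2.COLOR_RGB2GRAY);u,v=proj(c,[G+Z.apply([0,-60,-11])])[0].astype(int)
    x0,y0=u-9,v-9
    print("cols",x0,"..");
    for y in range(y0,y0+18): print(y,*["%3d"%w for w in f[y,x0:x0+19]])
E
python3 r.py
```

```text
t 15.95 tcp [515.8 168.1 122.9] face [ 1.7  0.2 64.2] F [-10.9  -1.5  29.5] M [-0.21  1.92  0.06] w 0.342 g 30.8 hdg x -156.6 tilt 0.22 j [ 0.23  0.29  1.91 -0.    0.95 -1.74]
top -10 [[215.2, 188.2], [217.1, 194.0], [204.8, 194.8]]
top 0 [[214.9, 187.4], [216.9, 193.5], [204.6, 194.1]]
top 10 [[214.7, 186.6], [216.8, 193.0], [204.4, 193.4]]
top 20 [[214.5, 185.9], [216.5, 192.3], [204.1, 192.8]]
top 30 [[214.3, 185.4], [216.3, 191.5], [203.9, 192.1]]
top 45 [[214.1, 184.7], [215.9, 190.2], [203.6, 191.2]]
cols 202 ..
182  76  78  79  79  81  87  82  72  61  86 191 102  73  72  72  73  83 111 110
183  78  75  70  69  66  66  57  61  52  70 148 162  72  74  66  72  76  93 114
184  59  56  53  56  47  43  50  54  46  51  90 161  96  93  71  71  72  84 111
185  43  46  69  74  44  41  49  50  42  55 118 155 148 149  73  72  71  82 112
186  35  47  71  90  42  36  39  44  48  93 161 159 137 135  72  68  71  77 103
187  35  34  55  86  46  36  38  46  72 107 141 129  99  85  73  70  70  73  91
188  42  34  38  61  38  42  42  60  96 115  87  93 156  98  70  73  71  67  83
189  44  40  41 
[... 1963 characters left out ...]
  68  67  66  65  96 153 179 165 139 151 161 162 164 161 129
209  64  67  65  66  66  60  65  66  99 162 181 154 133 152 163 163 163 161 133
210  65  62  62  64  62  62  61  61 101 159 158 137 144 159 164 163 164 163 132
211  60  61  60  62  62  62  53  59  96 125 127 134 154 163 163 164 165 164 132
212  61  59  56  61  60  64  60  55  80 111 124 147 160 164 165 164 165 165 137
213  55  55  55  69  77  79  64  52  74 115 139 157 164 164 166 165 165 167 162
214  54  52  55  84  93  95  73  54  79 123 157 166 166 167 165 165 166 167 165
215  50  50  55  84  91  98  81  61  96 138 160 165 166 166 166 166 165 167 167
216  51  47  49  82  92  98  89  86 127 156 166 167 167 165 166 166 166 166 167
```

The fork reads as leaning forward about 30°, so it is close to the pin's 25°. The moment says the contact is at the pin. I'll back off a few mm and feel the side play.

Call:
apply_moves([
  [1, 0.06, 0, -0.15, 0],
  [1, 0.1, 0, -0.25, 0],
  [1, 0.1, 0, -0.25, 0],
])

```text
t: 16.35
tool_pos: [514.9, 167.6, 124.7]
ee_rot: [-0.202, 0.979, 0.0, 0.001]
force: [2.2, 3.3, 4.9]
width: 0.343
gripper_force: 27.9
```

```bash
python3 k.py
```

```text
t 16.35 tcp [514.9 167.6 124.7] face [ 1.5  0.1 66.3] F [2.2 3.3 4.9] M [ 0.64 -0.38  0.05] w 0.343 g 27.9 hdg x -156.7 tilt 0.11 j [ 0.23  0.28  1.91  0.    0.95 -1.74]
U at face [ 3.6  0.1 50.6]
```

Call:
apply_moves([
  [1, 0.1, 0, 0.05, 0],
  [1, 0.2, 0, 0.09, 0],
  [1, 0.2, 0, 0.09, 0],
])

```text
t: 16.65
tool_pos: [513.8, 167.0, 124.1]
ee_rot: [-0.202, 0.979, 0.001, 0.005]
force: [5.2, 5.4, 5.9]
width: 0.341
gripper_force: 28.0
```

```bash
python3 k.py
```

```text
t 16.65 tcp [513.8 167.  124.1] face [ 0.1  0.  66.3] F [5.2 5.4 5.9] M [ 1.17 -1.03  0.02] w 0.341 g 28.0 hdg x -156.7 tilt 0.58 j [ 0.23  0.27  1.92  0.    0.94 -1.75]
U at face [ 2.2  0.  50.6]
```

Call:
apply_moves([
  [1, -0.2, 0, -0.09, 0],
  [1, -0.4, 0, -0.18, 0],
  [1, -0.4, 0, -0.18, 0],
])

```text
t: 16.95
tool_pos: [515.3, 167.8, 124.5]
ee_rot: [-0.203, 0.979, -0.001, -0.005]
force: [-4.6, -1.3, 3.6]
width: 0.341
gripper_force: 27.8
```

```bash
python3 k.py
```

```text
t 16.95 tcp [515.3 167.8 124.5] face [ 1.7  0.1 66. ] F [-4.6 -1.3  3.6] M [-0.24  0.95  0.01] w 0.341 g 27.8 hdg x -156.6 tilt 0.58 j [ 0.24  0.29  1.9  -0.    0.96 -1.74]
U at face [ 3.8  0.1 50.3]
```

Side play is only about 1 mm, and the contact geometry points to under-roll. I'll lever the grip down-slope over the pin tip.

Call:
apply_moves([
  [1, 0.2, 0.03, 0.09, 0],
  [1, 0.4, 0.03, 0.18, 0],
  [1, 0.55, 0.03, 0.24, 0],
  [1, 0.65, 0.03, 0.28, 0],
  [1, 0.75, 0.03, 0.32, 0],
  [1, 0.75, 0.03, 0.32, 0],
])

```text
t: 17.55
tool_pos: [507.7, 164.5, 121.2]
ee_rot: [-0.202, 0.979, 0.001, 0.008]
force: [6.2, 4.2, 2.2]
width: 0.34
gripper_force: 27.0
```

```bash
python3 k.py
```

```text
t 17.55 tcp [507.7 164.5 121.2] face [-7.1  0.1 66.5] F [6.2 4.2 2.2] M [ 0.88 -1.19  0.02] w 0.34 g 27.0 hdg x -156.7 tilt 0.95 j [ 0.23  0.26  1.94  0.    0.92 -1.75]
U at face [-5.   0.1 50.8]
```

Call:
apply_moves([
  [1, -0.2, 0, -0.09, 0],
  [1, -0.23, 0, 0, 0],
  [1, -0.27, 0, 0.1, 0],
  [1, -0.27, 0, 0.1, 0],
])

```text
t: 17.95
tool_pos: [509.2, 165.6, 117.6]
ee_rot: [-0.202, 0.979, 0.0, 0.002]
force: [-0.8, 1.9, 10.3]
width: 0.34
gripper_force: 27.7
```

```bash
python3 k.py; python3 r.py | sed -n '2,26p' | cut -c1-80
```

```text
t 17.95 tcp [509.2 165.6 117.6] face [-7.   0.6 62.4] F [-0.8  1.9 10.3] M [ 0.37 -0.11 -0.01] w 0.34 g 27.7 hdg x -156.7 tilt 0.2 j [ 0.23  0.28  1.93  0.    0.93 -1.75]
U at face [-4.9  0.6 46.8]
top -10 [[216.0, 191.1], [217.9, 196.9], [205.6, 197.7]]
top 0 [[215.8, 190.3], [217.8, 196.5], [205.4, 197.0]]
top 10 [[215.5, 189.5], [217.6, 195.9], [205.2, 196.3]]
top 20 [[215.3, 188.9], [217.4, 195.2], [205.0, 195.7]]
top 30 [[215.1, 188.3], [217.1, 194.4], [204.8, 195.0]]
top 45 [[214.9, 187.7], [216.7, 193.1], [204.5, 194.1]]
cols 203 ..
185  80  80  78  80  83  99 102  79  68  96 180 156 156  70  73  72  84 113 112
186  78  79  81  78  75  77  79  68  63 115 193 195 155  74  71  69  80 103 110
187  72  69  63  63  57  44  53  55  52  96 156 153  97  72  68  73  75  95 118
188  53  55  59  54  39  45  48  56  43  53  86 160  97  72  73  70  73  83 116
189  40  49  71  72  43  44  45  49  46  46  70 152 159  71  73  73  73  75 101
190  41  45  68  90  49  40  42  39  42  52  63  95 188  68  66  71  73  76  91
191  43  37  48  73  46  34  39  39  50  64  71  97 184 148 121  70  71  7
[... 185 characters left out ...]
  53 125 173 191 183 152 149 135  91 147  92  70  69  72  76
195  38  38  39  44  77 147 143 146 132  82  72  71  70 148 159  72  71  70  76
196  56  43  44  51  69 111  77  97  70  61  60  60  60  98 188  68  69  72  70
197  65  45  46  54  51  60  62 106  89  53  52  66  80  98 162  59  69  73  70
198  53  49  50  49  50  53  58 105 160  81  99 102 105 141 182 157  73  70  74
199  45  46  49  47  61  46  53  86 164 104 148 174 168 179 194 149  71  70  68
200  52  60  60  58  69  59  59  74 155 166 182 191 147 135 130  87  67  73  72
201  51  66  66  70  68  67  69  73 124 143 136 126  73  66  61  72  71  72  69
202  59  67  69  67  66  68  67  61  55  70  62  64  70  71  72  70  76  87 114
```

The prong spacing now reads near square-on, so the arm has rolled close to the pin's lean. I'll press on down the pin.

Call:
apply_moves([
  [1, -0.03, -0.02, 0.06, 0],
  [1, -0.06, -0.02, 0.12, 0],
  [1, -0.09, -0.02, 0.18, 0],
  [1, -0.09, -0.02, 0.18, 0],
])

```text
t: 18.45
tool_pos: [509.5, 165.7, 116.1]
ee_rot: [-0.202, 0.979, 0.0, -0.001]
force: [-10.6, -0.9, 30.3]
width: 0.343
gripper_force: 30.3
```

```bash
python3 k.py
```

```text
t 18.45 tcp [509.5 165.7 116.1] face [-7.4  0.5 60.9] F [-10.6  -0.9  30.3] M [-0.03  1.6   0.03] w 0.343 g 30.3 hdg x -156.6 tilt 0.13 j [ 0.23  0.28  1.93  0.    0.93 -1.75]
U at face [-5.3  0.5 45.3]
```

Call:
apply_moves([
  [1, 0.1, 0.0, -0.15, 0],
  [1, 0.2, 0, -0.12, 0],
  [1, 0.35, 0, -0.05, 0],
  [1, 0.5, 0, 0, 0],
  [1, 0.5, 0, 0, 0],
])

```text
t: 18.95
tool_pos: [503.0, 162.6, 112.8]
ee_rot: [-0.202, 0.979, 0.001, 0.006]
force: [7.1, 5.5, 0.1]
width: 0.337
gripper_force: 25.5
```

```bash
python3 k.py
```

```text
t 18.95 tcp [503.  162.6 112.8] face [-15.3   0.2  61. ] F [7.1 5.5 0.1] M [ 1.13 -1.42  0.07] w 0.337 g 25.5 hdg x -156.7 tilt 0.73 j [ 0.23  0.27  1.96  0.    0.9  -1.75]
U at face [-13.2   0.2  45.3]
```

```bash
python3 r.py > r.txt; sed -n '2,7p;8,26p' r.txt | cut -c1-84; sed -n '27,33p' r.txt; python3 - <<'E'
from h import *
# fork prong tips with the arm home in final pose, for comparison
for n in("top","scene"):
    c=np.load(n+"3.npz")
    for U in(28,48): print(n,U,proj(c,[face(9,-72,U+10),face(-9,-72,U+10),face(0,60,U+10)]).round(1).tolist())
c=np.load("scene3.npz");f=cv2.cvtColor(c["frame"],cv2.COLOR_RGB2GRAY)
print("scene cols 204..")
for y in range(212,240): print(y,*["%3d"%w for w in f[y,204:232]])
E
```

```text
top -10 [[217.0, 193.8], [218.9, 199.6], [206.7, 200.4]]
top 0 [[216.8, 193.0], [218.8, 199.2], [206.5, 199.7]]
top 10 [[216.5, 192.3], [218.6, 198.6], [206.3, 199.1]]
top 20 [[216.3, 191.6], [218.4, 197.9], [206.0, 198.4]]
top 30 [[216.1, 191.0], [218.1, 197.1], [205.8, 197.7]]
top 45 [[215.9, 190.4], [217.7, 195.9], [205.5, 196.8]]
cols 204 ..
188  75  78  81  79  82  97  98  79  74 116 168  91  72  73  71  72  82 112 116
189  79  77  83  78  83  80  85  87  67  71 150 160  69  71  71  72  74 103 114
190  82  74  68  67  68  64  66  66  55  51  99 186  67  69  70  70  76  92 111
191  62  54  54  63  50  44  49  57  51  44  82 167 108 132  68  73  71  82 112
192  39  49  61  77  41  38  48  52  47  62 132 185 179 177  69  71  69  73 104
193  39  42  57  93  46  39  41  43  49 105 180 198 185 141  70  71  74  75  94
194  44  40  43  76  48  40  36  46 100 161 144 146 174  97  71  73  71  72  91
195  45  39  41  50  43  40  40  54  95 127  66  69 147 159  70  68  70  70  80
196  38  40  35  38  36  44  62  58  57  52  53  66  99 187  70  69  70  72  76
197  39  39  39  38  37  51  87 
[... 3840 characters left out ...]
  76
234  84  89  87  82  85 101 118 126 125 122 120 121 123 113  88  89 114 123 119  87  55  47  46  47  48  46  50  53
235  92  88  87  81  97 106 118 121 123 120 117 118 123 124 124 124 124 124 112  82  54  46  49  47  47  48  49  48
236  91  90  83  89  99 106 118 121 120 120 114 112 118 123 125 122 123 118 107  86  57  49  50  50  47  49  49  48
237  82  84  82  93 105 107 114 121 123 113 107 104 107 111 106 107 102  94  92  82  59  46  48  49  51  48  45  47
238  77  80  79 101 105 108 116 121 120 117  97  82  98 102 102  98  95  94  95 110  86  53  49  43  48  48  43  50
239  75  63  66  96 103 109 116 121 121 119 107  81  57  51  56  60  70 105 117  96  64  49  48  46  50  45  51  70
```

The pad end's hole is at scene pixel (218,233), where an aligned arm about 17 mm above home would put it. I'll check the upper prong too.

```bash
python3 - <<'E'
from h import *
c=np.load("top3.npz");f=cv2.cvtColor(c["frame"],cv2.COLOR_RGB2GRAY)
print("cols 204..")
for y in range(178,195): print(y,*["%3d"%w for w in f[y,204:222]])
f0=cv2.cvtColor(np.load("top0.npz")["frame"],cv2.COLOR_RGB2GRAY)
for y in range(176,188): print(y,*["%3d"%w for w in f0[y,204:222]])
for r in(-30,-15,0,15,30):
    Q=F*R.from_euler("y",-r,degrees=True); P=face(0,0,57)   # + r = leans further to the front
    for n in("top","scene"):
        c=np.load(n+"3.npz")
        print(n,r,proj(c,[P+Q.apply(v) for v in((9,-72,-3),(-9,-72,-3),(0,60,-3),(10,60,-3),(-10,60,-3))]).round(1).tolist())
E
```

```text
cols 204..
178  38  46  72  70  62  59  97 192  77  71  72  72  66  59  52  59 103 103
179  52 103  70  66  69  63  86 191 102  73  71  71  69  69  67  70 105 106
180  78 168  72  72  71  68  72 150 164  70  69  68  72  70  74 101 109 109
181  89 191  88  68  68  66  49  98 189  76  69  67  72  75  83 112 108 114
182  74 158 147  69  66  70  60  89 190 105  71  71  71  73  81 112 110 111
183  60 110 181  72  60  59  58  70 148 163  67  73  73  70  75  93 114 113
184  62  81 164  56  57  59  45  50  96 185  63  68  71  72  74  85 111 114
185  69  59 103  43  50  57  45  45  82 178 166 158  70  68  72  86 113 112
186  67  78  41  45  57  68  89  70 122 190 201 191  70  72  71  75 102 114
187  69  90  68  67  79  95 108  75 114 170 164 137  72  71  74  73  92 116
188  75  78  81  79  82  97  98  79  74 116 168  91  72  73  71  72  82 112
189  79  77  83  78  83  80  85  87  67  71 150 160  69  71  71  72  74 103
190  82  74  68  67  68  64  66  66  55  51  99 186  67  69  70  70  76  92
191  62  54  54  63  50  44  49  57  51  44  82 167 108 132  68  73  71  82
192  39  49  61  77  41  
[... 1306 characters left out ...]
14.9, 186.9], [216.9, 193.2], [168.9, 205.2], [167.8, 201.6], [170.1, 208.7]]
scene -15 [[229.0, 206.8], [234.5, 208.6], [218.0, 233.3], [214.6, 232.3], [221.3, 234.4]]
top 0 [[214.8, 186.7], [216.8, 192.9], [168.9, 204.9], [167.6, 201.4], [170.1, 208.4]]
scene 0 [[228.9, 206.1], [234.1, 209.0], [217.7, 233.2], [214.6, 231.5], [220.8, 235.0]]
top 15 [[214.8, 186.7], [216.7, 192.4], [168.8, 204.6], [167.5, 201.5], [170.0, 207.8]]
scene 15 [[229.1, 205.5], [233.5, 209.4], [217.5, 233.1], [214.9, 230.8], [220.1, 235.3]]
top 30 [[214.9, 186.9], [216.5, 191.7], [168.7, 204.4], [167.5, 201.8], [169.8, 207.0]]
scene 30 [[229.5, 205.0], [232.8, 209.5], [217.3, 232.9], [215.3, 230.2], [219.3, 235.5]]
```

The fork tips, at top-view pixels (214.9,186.0) and (216.9,192.1), match an aligned arm on the pin. The fingers, though, have crept to the hub's front edge. I'll relax the side load and release so the arm can slide down the pin.

Call:
apply_moves([
  [1, -0.15, 0, -0.05, 0],
  [1, -0.22, 0, -0.08, 0],
  [0.2, -0.22, 0, -0.08, 0],
  [-0.08, -0.22, 0, -0.08, 0],
  [-0.08, -0.22, 0, -0.08, 0],
  [-0.08, -0.22, 0, -0.08, 0],
])

```text
t: 19.65
tool_pos: [502.4, 162.2, 112.8]
ee_rot: [-0.202, 0.979, -0.0, -0.001]
force: [-0.6, -0.2, 0.7]
width: 0.542
gripper_force: 0.0
```

```bash
cat > v.py <<'E'
from h import *
from bench import manip
s=manip.read_state();st(s)
for n,b in(("top",(204,180,18,20)),("scene",(206,222,20,22))):
    c=manip.capture(n);np.savez(n+"4.npz",**c)
    for U in(28,34,40,46): print(n,U,proj(c,[face(9,-72,U+10),face(-9,-72,U+10),face(0,60,U+10)]).round(1).tolist())
    f=cv2.cvtColor(c["frame"],cv2.COLOR_RGB2GRAY);print("cols",b[0])
    for y in range(b[1],b[1]+b[3]): print(y,*["%3d"%w for w in f[y,b[0]:b[0]+b[2]]])
E
python3 v.py
```

```text
t 19.65 tcp [502.4 162.2 112.8] face [-15.9   0.1  61.3] F [-0.6 -0.2  0.7] M [-0.02  0.    0.02] w 0.542 g 0.0 hdg x -156.7 tilt 0.13 j [ 0.23  0.27  1.95 -0.    0.92 -1.75]
top 28 [[214.5, 185.7], [216.5, 191.8], [169.1, 203.7]]
top 34 [[214.6, 186.0], [216.6, 192.2], [169.0, 204.1]]
top 40 [[214.7, 186.4], [216.8, 192.6], [168.9, 204.6]]
top 46 [[214.8, 186.8], [216.9, 193.1], [168.8, 205.1]]
cols 204
180 110 180  75  68  68  67  71 153 165  72  68  71  68  70  75  97 112 113
181  93 191  87  68  68  68  52  97 189  72  71  70  67  71  86 111 113 111
182  75 157 143  69  63  62  50  87 188  94  69  68  70  70  83 109 110 112
183  53 107 180  57  54  53  52  71 142 135  95  69  73  70  73  95 111 111
184  61  85 168  46  46  49  53  58 113 168 144  69  72  73  75  84 113 111
185  66  68 119  42  51  61  85  70 100 148 141  70  70  69  71  85 110 113
186  77  86  93  81  81  91  99  85  75 110 162  73  75  71  70  77 102 112
187  83  93  94  92  95 100  88  97  74  98 186  68  73  71  71  75  90 117
188  90  95  93  94  97  96  82  88  63  89 187  94  72  70  71  72  87 116
189  94 
[... 2216 characters left out ...]
 122 123 119 105  79  55  48
236  83  87 101 108 118 123 120 123 120 119 116 119 119 121 123 117 111  89  57  47
237  80  95 104 107 114 121 120 124 122 108  76  69 104 119 120 104  95  82  59  47
238  81 100 105 109 115 119 122 124 122 118  93  66  95 116 110 102  95 110  84  54
239  63  98 106 109 116 119 121 122 119 121 119 108 114 120 122 119 118  95  62  48
240  48  52  71 100 116 115 117 119 120 121 123 124 121 119 117 112 117  86  53  47
241  48  45  47  66 101 109 111 117 118 113 114 117 117 112 105 105  87  60  47  49
242  49  45  48  51  84 100 100 104 109 106 102  99  99 100 104  93  67  46  48  49
243  46  49  47  53  82 101 105 102  95  81  76  78  94 105 105  80  55  48  46  48
```

It dropped home: the pad hole is at (216.7,237.5) and the fork tips are near their home pixels, with about 2.6° of yaw. I'll feel the bar height as at pick-up to confirm that, and close on the hub to straighten it.

```bash
python3 g.py -2,0,60 -2,0,46 -2,0,42
```

```text
t 19.75 tcp [502.9 162.5 113.2] face [-15.2   0.1  61.4] F [-0.7 -0.1  0.3] M [ 0.02  0.05 -0.03] w 0.542 g 0.0 hdg x -156.7 tilt 0.06 j [ 0.23  0.27  1.95 -0.    0.92 -1.75]
-2,0,60 (array([-0.5 , -0.01, -0.17]), np.float64(0.02))
-2,0,46 (array([-0.74, -0.01,  0.33]), np.float64(0.02))
-2,0,42 (array([-0.81, -0.01,  0.48]), np.float64(0.02))
```

Call:
apply_moves([
  [-0.08, -0.4, 0, -0.17, 0],
  [-0.08, -0.6, 0, -0.1, 0],
  [-0.08, -0.72, 0, 0.1, 0],
  [-0.08, -0.76, 0, 0.33, 0],
  [-0.08, -0.8, 0, 0.43, 0],
  [-0.08, -0.8, 0, 0.48, 0],
  [-0.08, -0.8, 0, 0.48, 0],
])

```text
t: 20.45
tool_pos: [521.3, 170.5, 101.0]
ee_rot: [-0.202, 0.979, -0.0, -0.001]
force: [0.4, -0.1, -0.0]
width: 0.537
gripper_force: 0.0
```

Call:
apply_moves([
  [-0.08, 0, 0, 0.06, 0],
  [-0.08, 0, 0, 0.06, 0],
])

```text
t: 20.65
tool_pos: [521.7, 170.6, 100.0]
ee_rot: [-0.202, 0.979, 0.0, -0.0]
force: [0.6, 0.1, -0.5]
width: 0.538
gripper_force: 0.0
```

Call:
apply_moves([
  [-0.08, 0, 0, 0.06, 0],
  [-0.08, 0, 0, 0.06, 0],
])

```text
t: 20.85
tool_pos: [522.1, 170.7, 99.1]
ee_rot: [-0.202, 0.979, -0.0, 0.0]
force: [-1.0, -0.0, 3.1]
width: 0.538
gripper_force: 1.4
```

Call:
apply_moves([
  [-0.08, 0, 0, 0.06, 0],
  [-0.08, 0, 0, 0.06, 0],
])

```text
t: 21.05
tool_pos: [522.2, 170.7, 98.9]
ee_rot: [-0.202, 0.979, -0.0, 0.0]
force: [-2.8, -1.4, 9.8]
width: 0.541
gripper_force: 5.6
```

```bash
python3 g.py
```

```text
t 21.05 tcp [522.2 170.7  98.9] face [-2.3  0.1 39.5] F [-2.8 -1.4  9.8] M [-0.17  0.56  0.04] w 0.541 g 5.6 hdg x -156.6 tilt 0.02 j [ 0.24  0.33  1.91 -0.    0.9  -1.74]
```

Contact came at the same height as at pick-up (99.1 against 99.3), so the arm is fully home. Next I'll straighten its yaw, release and rise.

Call:
apply_moves([
  [-0.08, 0, 0, -0.23, 0],
  [-0.08, 0, 0, -0.23, 0],
  [1, 0, 0, -0.23, 0],
  [1, 0, 0, -0.23, 0],
  [1, 0, 0, -0.23, 0],
  [1, 0, 0, -0.23, 0],
  [-0.08, 0, 0, -0.23, 0],
  [-0.08, 0, 0, -0.23, 0],
  [-0.08, 0, 0, -0.23, 0],
  [-0.08, 0.3, 0, -1.2, 0],
  [0.5, 0.3, 0, -2.0, 0],
  [0.5, 0.3, 0, -2.0, 0],
], newtons=20)

```text
t: 22.25
tool_pos: [517.4, 168.2, 149.8]
ee_rot: [-0.202, 0.979, 0.0, 0.003]
force: [1.1, -0.7, 0.9]
width: 0.251
gripper_force: 0.0
```

```bash
python3 g.py 32,74,59,30 32,74,60; python3 v.py | sed -n '3p;8,28p;29p;33,60p' | cut -c1-90
```

```text
t 22.25 tcp [517.4 168.2 149.8] face [14.4 -0.3 88. ] F [ 1.1 -0.7  0.9] M [-0.04  0.05 -0.01] w 0.251 g 0.0 hdg x -156.7 tilt 0.37 j [ 0.23  0.24  1.9  -0.    0.99 -1.74]
32,74,59,30 (array([-1.14,  2.97, -0.44]), np.float64(0.02))
32,74,60 (array([-1.11,  2.97,  0.72]), np.float64(0.02))
top 34 [[214.6, 186.0], [216.6, 192.2], [169.0, 204.1]]
181  48  46  49  57  54  45  49  97 189  74  69  70  71  74  86 109 116 110
182  44  45  44  51  57  47  47  86 188 104  70  71  71  71  82 113 111 111
183  49  39  42  46  49  47  47  71 147 132  82  71  72  70  76  96 113 111
184  63  39  41  39  42  54  68  75 127 176 155  89  70  75  74  84 112 110
185  60  39  38  35  59 120 164 158 165 185 168  98  69  71  72  85 112 114
186  39  34  45  91 152 166 182 175 137 130 134  87  69  70  69  75 105 115
187  33  44  86 146 175 140 124 113  72  84 159  69  71  74  70  75  93 116
188  45  94 153 165 166  75  57  51  53  85 186  92  73  69  72  72  84 115
189  93 152 178 166 165  73  60  63  61  72 146 128  76  70  74  72  76 106
190 154 178 177 172 166 142  75  72  80  83 125 169 153 119  73  70  
[... 1928 characters left out ...]
 121 122 117 104  76  50  49
236  81  85  98 108 116 120 121 122 120 116 107 102 112 119 121 107 105  89  59  51
237  81  92 102 105 115 119 119 123 119 107  79  56  76 108 121 105  91  81  57  49
238  80  98 107 106 115 120 120 122 120 118  99  81  93 114 121 104  95 110  84  50
239  62  94 105 108 114 117 119 120 119 120 121 119 119 118 118 119 115  94  62  49
240  47  55  72  99 114 114 116 118 118 118 119 120 121 117 110 108 116  84  51  46
241  43  45  46  67  96 109 104 112 115 110 108 108 108 102 100 102  86  59  43  52
242  45  44  47  53  81 101 104 102 102 102  96  95  95  96 101  92  65  45  50  71
243  47  48  48  53  83 100 105 101  89  71  57  74  94 105 104  81  55  45  47  72
```

Call:
apply_moves([
  [0.4, -1.1, 1.5, -0.5, 0],
  [0.4, -1.1, 2.97, -0.5, 0],
  [0.4, -1.1, 2.97, -0.4, 0],
  [0.4, -1.1, 2.97, 0, 0],
  [0.4, -1.1, 2.97, 0.4, 0],
  [0.4, -1.1, 2.97, 0.68, 0],
  [0.4, -1.1, 2.97, 0.68, 0],
  [1, -1.1, 2.97, 0.68, 0],
  [1, -1.1, 2.97, 0.68, 0],
  [1, -1.1, 2.97, 0.68, 0],
  [1, -1.1, 2.97, 0.68, 0],
])

```text
t: 23.45
tool_pos: [510.7, 246.4, 129.7]
ee_rot: [-0.202, 0.979, -0.0, -0.0]
force: [1.3, -0.5, -4.5]
width: 0.122
gripper_force: 19.9
```

```bash
python3 - <<'E'
from h import *
from bench import manip
s=manip.read_state();st(s);P=toface(s["tool_pos"])
q0=1.7
K=lambda q:np.array([28-35*np.cos(q),40+35*np.sin(q),0])
for q in np.arange(1.6,-.09,-.2): print(round(q,1),go(s,face(*(P+K(q)-K(q0))))[0])
E
```

```text
t 23.45 tcp [510.7 246.4 129.7] face [28.2 74.2 59.4] F [ 1.3 -0.5 -4.5] M [ 0.02 -0.17 -0.02] w 0.122 g 19.9 hdg x -156.7 tilt 0.03 j [ 0.37  0.32  1.85 -0.    0.98 -1.6 ]
1.6 [0.13 0.01 0.06]
1.4 [ 0.38 -0.01  0.18]
1.2 [ 0.62 -0.08  0.29]
1.0 [ 0.85 -0.21  0.4 ]
0.8 [ 1.05 -0.38  0.49]
0.6 [ 1.21 -0.59  0.57]
0.4 [ 1.33 -0.84  0.62]
0.2 [ 1.41 -1.11  0.66]
0.0 [ 1.44 -1.38  0.67]
```

Call:
apply_moves([
  [1, 0.13, 0.0, 0.05, 0],
  [1, 0.38, 0, 0.17, 0],
  [1, 0.62, -0.08, 0.28, 0],
  [1, 0.85, -0.2, 0.39, 0],
  [1, 1.05, -0.38, 0.48, 0],
  [1, 1.2, -0.59, 0.56, 0],
  [1, 1.33, -0.84, 0.61, 0],
  [1, 1.4, -1.1, 0.64, 0],
  [1, 1.44, -1.36, 0.65, 0],
  [1, 1.44, -1.4, 0.65, 0],
  [1, 1.44, -1.4, 0.65, 0],
])

```text
t: 24.55
tool_pos: [475.8, 196.3, 108.2]
ee_rot: [-0.202, 0.979, -0.001, -0.018]
force: [-20.5, -3.9, 0.8]
width: -0.002
gripper_force: 10.3
```

```bash
python3 g.py
```

```text
t 24.55 tcp [475.8 196.3 108.2] face [-27.8  41.9  61.8] F [-20.5  -3.9   0.8] M [-0.68  3.33  0.01] w -0.002 g 10.3 hdg x -156.6 tilt 2.09 j [ 0.31  0.28  1.96  0.    0.95 -1.67]
```

The knob squeezed out of the grip near the end, and the fingers now press on it from down-slope. I'll retreat and look.

Call:
apply_moves([
  [1, 0.9, 0, 0, 0],
  [1, 1.0, 0, -0.5, 0],
  [1, 1.0, 0, -1.5, 0],
  [1, 1.0, 0, -2.5, 0],
  [0.4, 0.5, 2, -4, 0],
  [0.4, 0, 4, -6, 0],
  [0.4, 0, 6, -6, 0],
  [0.4, 0, 6, -6, 0],
  [0.4, 0, 6, -6, 0],
])

```text
t: 25.45
tool_pos: [433.3, 342.9, 269.0]
ee_rot: [-0.204, 0.979, 0.002, 0.004]
force: [0.5, 0.1, -0.3]
width: 0.302
gripper_force: 0.0
```

```bash
cat > kn.py <<'E'
from h import *
from bench import manip
st(manip.read_state())
for n in("scene","top"):
    c=manip.capture(n);np.savez(n+"5.npz",**c);f=cv2.cvtColor(c["frame"],cv2.COLOR_RGB2GRAY)
    for q in(0,.3,.6,.9,1.2,1.6): print(n,q,proj(c,[face(28-35*np.cos(q),40+35*np.sin(q),h) for h in(67,47)]).round(1).tolist())
    m=(f<38).astype(np.uint8);m[:, :195]=0 if n=="scene" else m[:, :195]
    k,_,S,ce=cv2.connectedComponentsWithStats(m)
    for i in range(1,k):
        u,v=ce[i]
        a=proj(c,[face(0,40,55)])[0]
        if abs(u-a[0])<30 and abs(v-a[1])<30: print("dark",S[i].tolist(),ce[i].round(1))
c=np.load("scene5.npz");f=cv2.cvtColor(c["frame"],cv2.COLOR_RGB2GRAY)
print("cols 200")
for y in range(218,240): print(y,*["%3d"%w for w in f[y,200:232]])
E
python3 kn.py
```

```text
t 25.45 tcp [433.3 342.9 269. ] face [ 57.  193.4 199.6] F [ 0.5  0.1 -0.3] M [-0.03  0.03  0.04] w 0.302 g 0.0 hdg x -156.4 tilt 0.57 j [ 0.59  0.13  1.77  0.    1.23 -1.39]
scene 0 [[223.8, 227.3], [221.1, 231.9]]
scene 0.3 [[222.2, 229.2], [219.5, 233.7]]
scene 0.6 [[219.8, 230.4], [217.1, 234.9]]
scene 0.9 [[216.7, 230.7], [214.0, 235.3]]
scene 1.2 [[213.3, 230.2], [210.6, 234.8]]
scene 1.6 [[208.7, 228.3], [206.1, 232.9]]
dark [221, 228, 5, 6, 19] [223.2 230.3]
dark [195, 244, 3, 13, 28] [195.6 249.6]
dark [237, 253, 5, 4, 17] [239.1 254.7]
top 0 [[176.7, 206.0], [176.9, 204.5]]
top 0.3 [[172.8, 206.7], [173.1, 205.1]]
top 0.6 [[168.8, 206.2], [169.2, 204.6]]
top 0.9 [[165.2, 204.6], [165.6, 203.1]]
top 1.2 [[162.1, 202.0], [162.6, 200.5]]
top 1.6 [[159.6, 197.5], [160.0, 196.0]]
dark [151, 191, 1, 1, 1] [151. 191.]
dark [151, 193, 3, 1, 3] [152. 193.]
cols 200
218  42  39  61  84  79  78  81  81  80  80  82  82  81  92 108 116 117 116 115 126 152 164 177 180 179 179 179 180 180 150 139 155
219  57  50  68  85  82  79  80  77  80  80  80  80  79  80  85 111 119 117 116 115 121 1
[... 1982 characters left out ...]
  66  56  51  49  69  77  78  77  74  76
235  77  75  80  85  90  85  80  79  89 103 111 115 117 128 140 166 179 182 179 150 118  98  85  66  51  65  79  76  76  75  76  77
236  75  74  84  89  88  80  78  83  98 105 114 117 123 136 146 164 164 159 174 177 147 108  99  81  56  67  79  78  79  76  78  76
237  75  79  76  73  81  83  80  90 102 103 110 115 120 134 144 148 117  91 124 167 165 124  89  93  70  47  67  74  77  77  74  75
238  76  77  77  76  73  75  78  93 103 102 112 116 119 133 146 165 138 110 142 173 183 141 103 161 131  59  50  70  78  78  75  76
239  76  78  76  76  70  60  61  92 102 103 112 113 116 120 139 168 180 181 181 183 179 145 114 104  71  45  47  67  78  77  76  77
```

The knob is back at its starting pixels (223,230), so the catch is at about 0. As a final check I'll look at the arm's ends and whether the bystanders moved.

```bash
python3 - <<'E'
from h import *
for n in("top","scene"):
    a=np.load(n+"0.npz")["frame"].astype(int);b=np.load(n+"5.npz")["frame"].astype(int);c=np.load(n+"0.npz")
    d=cv2.medianBlur((np.abs(a-b).max(2)>40).astype(np.uint8),3)
    k,_,S,ce=cv2.connectedComponentsWithStats(d)
    print(n,[(S[i].tolist()) for i in range(1,k) if S[i][4]>6])
    for m,p in dict(flask=(447,295,15),flaskneck=(447,295,190),dropper=(394,235,50),beaker=(448,92,35),).items(): print(m,proj(c,[p])[0].round())
c=np.load("top5.npz");f=cv2.cvtColor(c["frame"],cv2.COLOR_RGB2GRAY)
print("cols 206")
for y in range(181,197): print(y,*["%3d"%w for w in f[y,200:220]])
E
```

```text
top [[14, 142, 110, 132, 8616], [0, 166, 19, 38, 438], [209, 187, 6, 4, 16], [16, 195, 3, 6, 14], [165, 198, 8, 9, 33], [236, 325, 24, 10, 130], [259, 325, 4, 4, 13], [260, 326, 11, 10, 65], [329, 327, 7, 3, 15], [197, 329, 9, 6, 26], [300, 328, 23, 13, 135], [336, 331, 5, 5, 14], [182, 332, 124, 52, 4406], [330, 332, 4, 3, 9], [306, 336, 45, 10, 92], [316, 347, 23, 37, 560], [484, 356, 28, 21, 316], [496, 378, 16, 6, 62]]
flask [148. 226.]
flaskneck [133. 215.]
dropper [165. 245.]
beaker [218. 231.]
scene [[173, 0, 222, 221, 12017], [398, 0, 6, 6, 25], [459, 0, 53, 51, 1246], [401, 7, 6, 18, 63], [423, 8, 50, 68, 814], [344, 40, 78, 178, 6285], [462, 53, 8, 3, 18], [435, 53, 67, 161, 4753], [448, 78, 12, 7, 57], [414, 170, 6, 6, 20], [405, 180, 7, 11, 50], [437, 183, 5, 5, 22], [466, 193, 4, 9, 26], [460, 198, 4, 4, 9], [431, 217, 45, 21, 209], [468, 233, 5, 2, 10], [416, 237, 23, 8, 85], [463, 237, 16, 10, 62], [440, 242, 38, 38, 975], [428, 246, 10, 27, 68], [332, 248, 63, 76, 1734], [480, 248, 6, 16, 34], [148, 298, 89, 58, 2260], [422, 314, 11, 8, 60], [420, 325, 12, 14, 112], [
[... 755 characters left out ...]
  86 182  91  66  70  69  73
189 114 145 142 156 175 171 171 160 161  70  63  60  62  69 141 123  78  72  68  70
190 158 172 167 169 170 173 170 168 157 136  73  70  78  83 122 164 147 115  70  71
191 169 172 173 173 172 168 170 170 157 158  79  90 121 152 164 173 169 121  69  72
192 172 169 167 167 166 165 162 169 155 159 147 154 159 173 156 135 171  84  70  71
193 167 166 163 164 163 164 164 166 163 160 165 162 126 119  95  96 178  62  74  71
194 164 162 162 164 168 166 165 131 137 133 123 109  67  54  47  84 176  88  70  69
195 165 166 168 168 132 122 115  65  78 107 148  60  55  56  63  70 141 151  71  69
196 168 149 125 123  70  55  51  51  54  94 179  86  62  67  68  62  99 181  66  68
```

The stage neighbours are unchanged: the large differences look like the robot arm and its shadow. The fork is over the rails and the catch is closed, so I'm handing in.

```bash
python3 -c "
from bench import manip
print(manip.close_job())"
```

```text
the job is handed in; nothing more can be done
None
```

I turned the hold-down arm end for end and refitted it fully home on the pin with its fork over the rails, swung the catch back to about 0 rad, saw no bystander disturbed, and handed the job in at about 25.5 s; the knob slipped out of the grip near the end of the closing swing, but the last picture shows the catch closed.

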